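# Load the ore bunker and the pole wagon on the model railway

## Task

Get the freight yard of the model railway ready to run: pick up any stray lumps of ore from the bench and tip the orange tote over the bunker so that every lump ends in the ore bunker, put the empty tote back upright on its green mat, and pull the poles out of their holder and lay them flat in the red-sided wagon. When all of that is done, push the red-knobbed signal lever all the way over, and do not knock over or shove the van, jar, can or caboose.

Things in the scene. Friction and masses are not known exactly. Their poses are not given: they have to be found in the camera images.
- bunker: Fixed open-topped dark wooden hopper, the ore bunker. Outer 200 x 200 mm, rim 100 mm above the bench, walls 8 mm (inner opening 184 x 184 mm), inner floor slopes from about 12 mm to 50 mm high. Origin at the centre of its underside on the bench, z up.
- mat: Fixed green mat 200 x 160 mm (x, y), 3 mm thick; origin at the centre of its underside. The tote starts on it.
- tote: Orange tipping tote, 0.3 kg, origin at its underside, x towards the open pouring nose, z up. Floor 5 mm thick, x -80 to +50 mm, then a 15 degree ramp up to the nose; side walls at y = +-62 mm and rear wall at x = -78 mm, 45 mm high. A centre fin 12 mm thick along x, 53 mm high from x -75 to +30 mm, splits it into two lanes 54 mm wide. Four lumps lie in them.
- tote_handle (a point): Middle of the grip area of the tote's black handle plate, 95 mm above its underside; frame as the tote's. The plate rises from the fin: 12 mm thick (grip across y), x from 25 mm behind to 25 mm ahead of this point, top 20 mm above it, nothing but the fin below it. It can be gripped at any slant in its plane.
- tote_lip (a point): Middle of the tote's nose lip, where lumps slide out: 87 mm ahead of the origin, 14 mm up, lip 130 mm wide. Lumps slide out when the tote is tipped nose down by about 50 degrees, surely at 75.
- holder: Fixed yellow block 165 x 50 x 75 mm (x, y, z), origin at the centre of its underside. Three square wells of 20 mm, 65 mm deep, in its top at x = -58, 0 and +58 mm, y = 0; each may hold one pole.
- wagon: Fixed flat wagon on a piece of track; its deck is an open tray 230 x 120 mm (x, y) with red walls 5 mm thick. Deck 55 mm above the bench, tops of the walls 75 mm. Origin on the bench under its centre, x along its length, z up.
- signal_base: Fixed grey block 70 x 50 x 25 mm under the signal lever, origin at the centre of its underside. The lever's pivot is 22 mm above the origin, its axis along y.
- signal_tip (a point): Centre of the red ball knob (26 mm in diameter) at the end of the signal lever, 80 mm from the pivot.
- signal (a joint): Angle of the signal lever: at 0 it leans 0.5 rad to -x of signal_base, at 1.0 (the stop, all the way over) 0.5 rad to +x. A light push moves it and it stays where it is left.
- van: Bystander: blue model van 85 x 38 x 46 mm, origin under its centre.
- jar: Bystander: small paint jar, 44 mm in diameter, 55 mm tall, origin under its centre.
- can: Bystander: drinks can, 66 mm in diameter, 118 mm tall, origin under its centre.
- caboose: Bystander: red model caboose, 115 x 58 x 78 mm, origin under its centre.
- ore1: Brown lump of model ore, a rough block 30 x 25 x 24 mm (x, y, z), about 35 g, may have any side up after tumbling; origin at its centre. Starts in the tote.
- ore2: Brown lump of model ore, a rough block 30 x 25 x 24 mm (x, y, z), about 35 g, may have any side up after tumbling; origin at its centre. Starts in the tote.
- ore3: Brown lump of model ore, a rough block 30 x 25 x 24 mm (x, y, z), about 35 g, may have any side up after tumbling; origin at its centre. Starts in the tote.
- ore4: Brown lump of model ore, a rough block 30 x 25 x 24 mm (x, y, z), about 35 g, may have any side up after tumbling; origin at its centre. Starts in the tote.
- ore5: Brown lump of model ore, a rough block 30 x 25 x 24 mm (x, y, z), about 35 g, may have any side up after tumbling; origin at its centre. A stray that starts on the bench; one to three strays are there, an absent one reads None.
- ore6: Brown lump of model ore, a rough block 30 x 25 x 24 mm (x, y, z), about 35 g, may have any side up after tumbling; origin at its centre. A stray that starts on the bench; one to three strays are there, an absent one reads None.
- ore7: Brown lump of model ore, a rough block 30 x 25 x 24 mm (x, y, z), about 35 g, may have any side up after tumbling; origin at its centre. A stray that starts on the bench; one to three strays are there, an absent one reads None.
- pole1_mid (a point): Round wooden pole with a white top, 170 mm long, 14 mm thick, 40 g. This point is the middle of its length, z axis along it towards the white top. It starts standing in one of the holder's wells, leaning by up to 6 degrees. One to three poles are there; an absent one reads None.
- pole2_mid (a point): Round wooden pole with a white top, 170 mm long, 14 mm thick, 40 g. This point is the middle of its length, z axis along it towards the white top. It starts standing in one of the holder's wells, leaning by up to 6 degrees. One to three poles are there; an absent one reads None.
- pole3_mid (a point): Round wooden pole with a white top, 170 mm long, 14 mm thick, 40 g. This point is the middle of its length, z axis along it towards the white top. It starts standing in one of the holder's wells, leaning by up to 6 degrees. One to three poles are there; an absent one reads None.
There are look-alikes about, which are no part of the job. Leave any pink look-alike of the ore2 alone.

How it is judged (in metres and radians):
On the way, in this order (a step that is already met when the one before it is completed fails the run):
1. the tote is tipped over the bunker (angle between tote's own z axis and vertical above 0.6 rad and horizontal distance between tote and bunker below 0.22 m and height (world z) of tote above 0.08 m), for 0.2 s.
2. every lump of ore is in the bunker, every pole lies flat in the wagon and the tote is back upright on its mat (x of ore1 in the frame of bunker between -0.095 and 0.095 m and y of ore1 in the frame of bunker between -0.095 and 0.095 m and z of ore1 in the frame of bunker between 0 and 0.1 m and x of ore2 in the frame of bunker between -0.095 and 0.095 m and y of ore2 in the frame of bunker between -0.095 and 0.095 m and z of ore2 in the frame of bunker between 0 and 0.1 m and x of ore3 in the frame of bunker between -0.095 and 0.095 m and y of ore3 in the frame of bunker between -0.095 and 0.095 m and z of ore3 in the frame of bunker between 0 and 0.1 m and x of ore4 in the frame of bunker between -0.095 and 0.095 m and y of ore4 in the frame of bunker between -0.095 and 0.095 m and z of ore4 in the frame of bunker between 0 and 0.1 m and x of ore5 in the frame of bunker between -0.095 and 0.095 m and y of ore5 in the frame of bunker between -0.095 and 0.095 m and z of ore5 in the frame of bunker between 0 and 0.1 m and x of ore6 in the frame of bunker between -0.095 and 0.095 m and y of ore6 in the frame of bunker between -0.095 and 0.095 m and z of ore6 in the frame of bunker between 0 and 0.1 m and x of ore7 in the frame of bunker between -0.095 and 0.095 m and y of ore7 in the frame of bunker between -0.095 and 0.095 m and z of ore7 in the frame of bunker between 0 and 0.1 m and x of pole1_mid in the frame of wagon between -0.035 and 0.035 m and y of pole1_mid in the frame of wagon between -0.055 and 0.055 m and z of pole1_mid in the frame of wagon between 0.05 and 0.095 m and angle between pole1_mid's own z axis and vertical between 1.32 and 1.82 rad and x of pole2_mid in the frame of wagon between -0.035 and 0.035 m and y of pole2_mid in the frame of wagon between -0.055 and 0.055 m and z of pole2_mid in the frame of wagon between 0.05 and 0.095 m and angle between pole2_mid's own z axis and vertical between 1.32 and 1.82 rad and x of pole3_mid in the frame of wagon between -0.035 and 0.035 m and y of pole3_mid in the frame of wagon between -0.055 and 0.055 m and z of pole3_mid in the frame of wagon between 0.05 and 0.095 m and angle between pole3_mid's own z axis and vertical between 1.32 and 1.82 rad and horizontal distance between tote and mat below 0.035 m and angle between tote's own z axis and vertical below 0.15 rad and height (world z) of tote below 0.02 m), for 0.2 s.
3. the signal lever is pushed over (value of joint signal above 0.85 rad), for 0.2 s.
At the end, for the whole second after the job is handed in: Every lump present is inside the bunker below its rim; every pole present lies inside the wagon's walls within 14 degrees of level; the tote stands upright on its mat, its origin within 35 mm of the mat's; the signal lever is past 0.85 rad; ore and tote are at rest (all of step 2 and linear speed of each of ore1, ore2, ore3, ore4, ore5, ore6, ore7, tote below 0.05 m/s and value of joint signal above 0.85 rad); the robot touches nothing.
It fails at once if the van is shoved more than 40 mm or tipped over (distance of van from where it was at the start of the episode above 0.04 m or angle between van's own z axis and vertical above 0.5 rad).
It fails at once if the jar is shoved more than 40 mm or tipped over (distance of jar from where it was at the start of the episode above 0.04 m or angle between jar's own z axis and vertical above 0.5 rad).
It fails at once if the can is shoved more than 40 mm or tipped over (distance of can from where it was at the start of the episode above 0.04 m or angle between can's own z axis and vertical above 0.5 rad).
It fails at once if the caboose is shoved more than 40 mm or tipped over (distance of caboose from where it was at the start of the episode above 0.04 m or angle between caboose's own z axis and vertical above 0.5 rad).
Of ore5, ore6, ore7, pole1, pole2, pole3 only 4 to 6 are there at a start; the rules pass over those that are not, and their reading is None.
At some moment in a run one of tote, ore5, ore6, ore7 may be knocked a few centimetres aside while the robot is not near it.
It also fails if it takes over 210 s, if anything falls off the work surface, if the arm or the gripper's body presses on something with over 40 N, if the wrist force passes 120 N, or if a joint passes its speed limit or range.

## Robot

A 7-joint arm with a two-finger parallel gripper is mounted at the origin on the work surface. World frame = base frame: x ahead of the robot, y to its left, z up, the work surface at z = 0. Lengths are in mm, angles in rad, forces in N, time in s.
With the tool pointing down it reaches from about 400 to 850 mm from the base axis. Payload 10.4 kg.
Tool frame: the origin (TCP) lies midway between the tips of the shut fingers; the grasp point (between the pads) lies 19 mm behind it; z points along the fingers, y is the line along which they close (so a half turn about z gives the same grasp; the last joint's range is limited). The gripper opens to 87 mm and grips with 3 to 60 N. Pads are 19 mm wide; open, the fingers measure 117 mm over their backs; the gripper's body (75 mm by 190 mm) begins 51 mm behind the grasp point.
Start: joints at [-1.321, 0.332, -0.065, 1.46, 0.022, 1.35, -0.088], TCP at [168.379, 601.914, 222.576] pointing down, gripper open.
Joint ranges: [-2.6, 2.6], [-0.5, 2.12], [-1.47, 1.34], [0.16, 2.42], [-1.27, 4.41], [0.06, 2.06], [-2.6, 2.6]. Speed limits (rad/s): [2.22, 2.22, 2.79, 2.79, 3.14, 3.14, 3.14].

## Interface

Orientations are given as [roll, pitch, yaw] about the fixed x, y, z axes, in that order (R = Rz(yaw) Ry(pitch) Rx(roll)).
In Python, from rig import env gives the robot as it stands.
- The arm moves only by the tool jog_arm, never from a script. Its argument "deltas" is a list of rows, each a list of 7 numbers: the shift along the tool's x, y, z in mm, then the turn, a rotation vector about the tool's x, y, z in degrees, then the closure, from 0 (fully open) to 1 (shut). A call has 1 to 8 rows; each row shifts and turns the commanded pose from where the row before left it, along the tool's axes as they then stand; what a row does not reach is not made up. A row lasts 1/12 s, in which the tool goes at most 41.7 mm and 7.16 degrees, less where a joint would pass 70% of its speed; a pose out of reach is approached as far as the arm can. A call with a gripper value outside its range is refused whole. The fingers move at their own pace and stop on an object; "squeeze" is the grip in N (left out, the last holds). Time passes only in rows, so rows that do not move let the fingers close. It gives the time, the measured TCP pose, the force, the opening and the grip force at its end, in the units of the state.
- env.sense(): the state, without advancing time (a new reading comes with each control period).
- env.grab_frame(name): name is "side" or "top"; returns a dict with "color" (420x560x3 uint8, blue, green, red), "intrinsics" (3x3 intrinsics, pixels), "distortion" ([k1, k2, p1, p2, k3] as OpenCV has them; the pictures are not rectified), "origin" and "orientation" of the camera in the world. Camera axes: x right, y down, z forward; pixel columns grow to the right and rows downward; lengths in mm; the calibration is good to about 2 mm. A picture is of the moment at which its call begins. There is no depth.
- env.close_job(): hands the job in; it is judged then, once.
The state is a dict: "clock": time; "joint_positions": joint angles; "dq": joint speeds; "effort": joint torques, N m; "tcp_pos": TCP position; "ee_rot": TCP orientation; "ft_force": force on the tool from outside, world axes, zero at the start; "wrist_torque": the same for the moment, N m; "gripper_width": finger opening in mm; "finger_force": force on a finger pad.
Only numpy, scipy, OpenCV 4.12 (cv2) and the standard library are available. Lean on these libraries where they do the work, as an engineer would, in place of code of your own. Each camera call takes 0.05 s, during which the arm holds its last target. There are 200 camera calls.

## Working session

There is one attempt and no reset: what is moved stays moved. The work goes in short steps, Python scripts to look and compute and a tool call to move; the robot and the scene stay as the last step left them, time stands still between calls to the robot, and variables do not carry over. Pictures are saved under pics/ and viewed, at most 14 in all, crops included, and the job is handed in when it is done.

Besides the shell and the picture viewer there is one more tool, called after "Emit:" as a command line: name --pt "numbers of a row" for each row, then --argument value for the rest. jog_arm: Moves the arm, as the interface text tells. Its arguments: {"type":"object","properties":{"deltas":{"type":"array"},"squeeze":{"type":"number"}},"required":["deltas"]}

```bash
ls; mkdir -p pics; cat > h.py <<'E'
import numpy as np,cv2
from scipy.spatial.transform import Rotation as R
from rig import env
def grab(n,f=None):
    d=env.grab_frame(n)
    if f: cv2.imwrite('pics/'+f,d['color'])
    return d
def rot(d):
    o=np.array(d['orientation'],float)
    return o if o.shape==(3,3) else R.from_euler('xyz',o).as_matrix()
def ray(d,uv):
    p=cv2.undistortPoints(np.array([[uv]],float),np.array(d['intrinsics']),np.array(d['distortion']))[0,0]
    return np.array(d['origin']),rot(d)@[p[0],p[1],1]
def at(d,uv,z):
    o,v=ray(d,uv); return (o+v*(z-o[2])/v[2]).round(1)
def proj(d,P):
    r=rot(d).T; t=-r@np.array(d['origin'],float)
    return cv2.projectPoints(np.array(P,float).reshape(-1,1,3),cv2.Rodrigues(r)[0],t,np.array(d['intrinsics']),np.array(d['distortion']))[0][:,0].round(1)
E
python3 - <<'E'
from h import *
import pickle
for n in('top','side'):
    d=grab(n,n+'0.png'); pickle.dump(d,open(n+'0.pkl','wb')); print(n,d['origin'],d['orientation'],d['intrinsics'],d['distortion'])
print(env.sense())
E
```

```text
pics
top [ 325.73261691    4.28277654 1484.35630651] [-2.97318175  0.00444679 -1.58318998] [[543.94053544   0.         283.31727248]
 [  0.         543.94053544 211.03762388]
 [  0.           0.           1.        ]] [-0.03494862  0.          0.          0.          0.        ]
side [492.36160488 580.76278678 720.73473029] [-2.38688345 -0.01813449 -3.03846626] [[391.82635764   0.         284.45025688]
 [  0.         391.82635764 209.75818766]
 [  0.           0.           1.        ]] [-0.0336572  0.         0.         0.         0.       ]
{'clock': 0.1, 'joint_positions': array([-1.32061598,  0.33281085, -0.06471206,  1.46084764,  0.02160926,
        1.34991239, -0.08851575]), 'dq': array([ 0.00010725, -0.00236576,  0.00129725, -0.00028305,  0.00087447,
        0.00221476, -0.00037928]), 'effort': array([ 8.32037367e-04, -6.24540496e+01,  2.41861196e-02, -3.90718675e+01,
       -6.15153462e-02,  3.65152757e-02,  9.30368265e-05]), 'tcp_pos': array([168.28730123, 601.55637604, 221.83681162]), 'ee_rot': array([-3.14031188e+00,  6.32365640e-05,  2.86882904e+00]), 'ft_force': array([-0.55938681, -0.5005755 ,  0.1617092 ]), 'wrist_torque': array([-0.00852714,  0.04524824, -0.04418602]), 'finger_force': 0.0, 'gripper_width': 86.92993128149739}
```

View pics/top0.png

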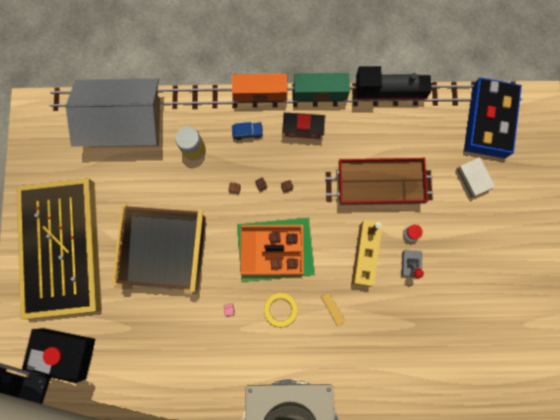

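View pics/side0.png

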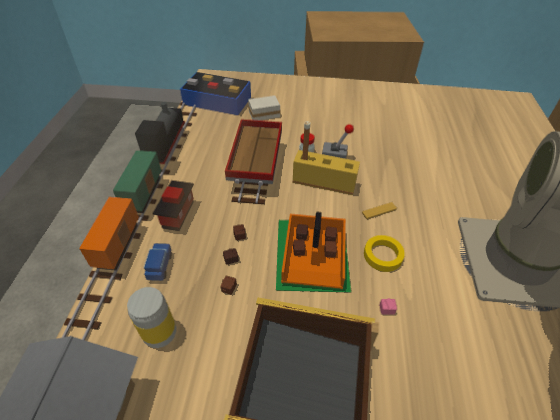

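```bash
python3 - <<'E'
from h import *
t=cv2.imread('pics/top0.png');s=cv2.imread('pics/side0.png')
a=cv2.resize(t[150:330,220:440],None,fx=3.6,fy=3.3,interpolation=cv2.INTER_CUBIC)
cv2.imwrite('pics/c1.png',a[:600,:800])
b=cv2.resize(s[110:310,210:410],None,fx=3,fy=3,interpolation=cv2.INTER_CUBIC)
cv2.imwrite('pics/c2.png',b)
E
```

```text
(no output)
```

View pics/c1.png

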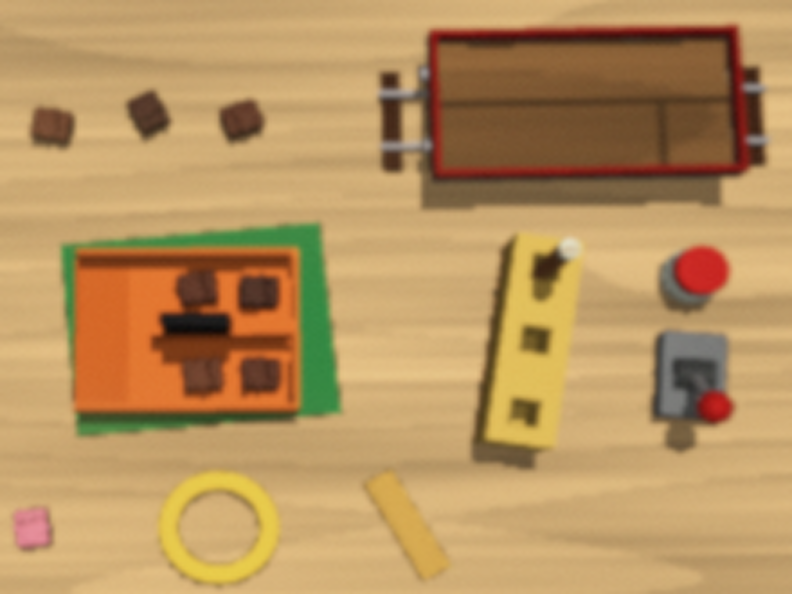

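View pics/c2.png

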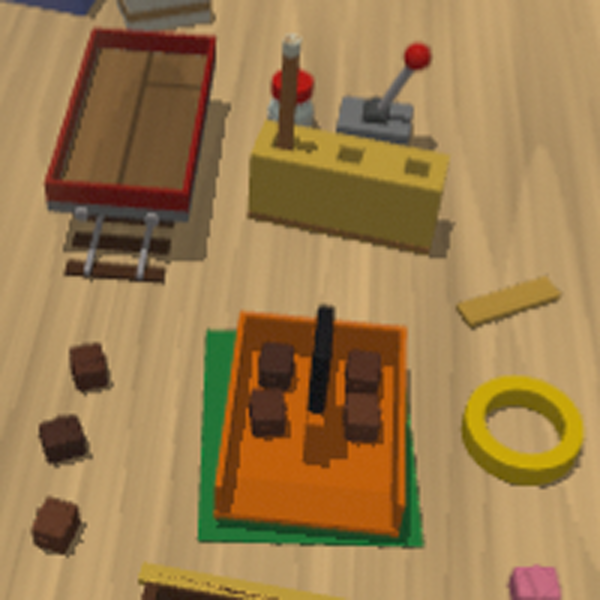

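```bash
python3 - <<'E'
from h import *
import pickle
d=pickle.load(open('top0.pkl','rb'));s=pickle.load(open('side0.pkl','rb'))
c=lambda x,y:(x/3.6+220-.5+.5/3.6,y/3.3+150-.5+.5/3.3)
c2=lambda x,y:(x/3+210-.33,y/3+110-.33)
def pr(n,L,z):
    P=np.array([at(d,p,z) for p in L])[:,:2]; print(n,P.tolist(),'mean',P.mean(0).round(1),'e01',P[1]-P[0],'e12',(P[2]-P[1]) if len(P)>2 else '')
pr('bunker rim',[(124,206),(205,211),(195,292),(117,286)],100)
pr('wagon',[c(430,30),c(738,28),c(748,172),c(430,175)],75)
pr('holder',[c(515,233),c(583,240),c(553,450),c(485,440)],75)
pr('wells',[c(547,266),c(537,339),c(525,413)],75)
pr('mat',[c(62,245),c(318,224),c(341,411),c(78,436)],3)
pr('tote rear wall top',[c(299,248),c(299,412)],48)
pr('handle top',[c(163,322),c(229,324)],118)
pr('lip',[c(77,250),c(77,411)],30)
pr('stray',[c(52,126),c(148,113),c(242,119)],20)
pr('sig base',[c(662,332),c(727,335),c(722,423),c(655,415)],25)
pr('knob',[c(715,406)],92)
pr('poletop',[c(569,248)],165)
pr('jar top',[c(702,271)],55)
pr('can top',[(187,137)],118);pr('can bot',[(194,150)],0)
pr('van',[(248,130)],46);pr('caboose',[(304,125)],78)
def tri(a,b):
    o1,v1=ray(d,a);o2,v2=ray(s,b);v1/=np.linalg.norm(v1);v2/=np.linalg.norm(v2)
    k=np.linalg.lstsq(np.c_[v1,-v2],o2-o1,rcond=None)[0];p,q=o1+k[0]*v1,o2+k[1]*v2
    print('tri',((p+q)/2).round(1),np.linalg.norm(p-q).round(1))
tri(c(569,248),c2(291,45)); tri(c(715,406),c2(417,56))
tri(c(52,126),c2(57,522));tri(c(148,113),c2(63,436));tri(c(242,119),c2(89,366))
tri(c(163,322),c2(320,395));tri(c(229,324),c2(325,310))
E
```

```text
bunker rim [[579.9, 421.1], [563.9, 210.0], [356.8, 233.0], [373.9, 431.6]] mean [468.6 323.9] e01 [ -16.  -211.1] e12 [-207.1   23. ]
wagon [[705.2, -143.2], [704.1, -372.4], [585.2, -373.0], [585.8, -139.6]] mean [ 645.1 -257. ] e01 [  -1.1 -229.2] e12 [-118.9   -0.6]
holder [[538.2, -200.1], [531.9, -249.5], [366.9, -221.1], [375.3, -172.8]] mean [ 453.1 -210.9] e01 [ -6.3 -49.4] e12 [-165.    28.4]
wells [[511.4, -222.4], [453.7, -212.9], [395.9, -202.2]] mean [ 453.7 -212.5] e01 [-57.7   9.5] e12 [-57.8  10.7]
mat [[543.4, 136.1], [558.6, -60.0], [403.0, -74.2], [385.0, 123.8]] mean [472.5  31.4] e01 [  15.2 -196.1] e12 [-155.6  -14.2]
tote rear wall top [[532.1, -43.6], [400.2, -41.2]] mean [466.2 -42.4] e01 [-131.9    2.4] e12 
handle top [[466.2, 55.0], [464.1, 8.8]] mean [465.2  31.9] e01 [ -2.1 -46.2] e12 
lip [[535.2, 122.4], [404.0, 122.4]] mean [469.6 122.4] e01 [-131.2    0. ] e12 
stray [[641.3, 142.4], [651.4, 68.9], [645.3, -2.9]] mean [646.   69.5] e01 [ 10.1 -73.5] e12 [ -6.1 -71.8]
sig base [[462.6, -314.4], [459.5, -363.0], [388.2, -355.5], [395.4, -306.0]] mean [ 426.4 -334.7] e01 [ -3.1 -48.6] e12 [-71.3   7.5]Traceback (most recent call last):
  File "<stdin>", line 18, in <module>
  File "<stdin>", line 7, in pr
IndexError: index 1 is out of bounds for axis 0 with size 1
```

```bash
cat >> h.py <<'E'
def tri(d,s,a,b):
    o1,v1=ray(d,a);o2,v2=ray(s,b);v1/=np.linalg.norm(v1);v2/=np.linalg.norm(v2)
    k=np.linalg.lstsq(np.c_[v1,-v2],o2-o1,rcond=None)[0];p,q=o1+k[0]*v1,o2+k[1]*v2
    return ((p+q)/2).round(1),np.linalg.norm(p-q).round(1)
def browns(d,zt=18):
    hsv=cv2.cvtColor(d['color'],cv2.COLOR_BGR2HSV)
    m=((hsv[...,2]<110)&(hsv[...,0]<20)).astype(np.uint8); out=[]
    for c in cv2.findContours(m,cv2.RETR_EXTERNAL,cv2.CHAIN_APPROX_NONE)[0]:
        if 25<cv2.contourArea(c)<250:
            r=cv2.minAreaRect(c); out.append((np.round(r[0],1).tolist(),at(d,r[0],zt)[:2].tolist(),np.round(r[1],1).tolist(),round(r[2])))
    return out
E
python3 - <<'E'
from h import *
import pickle
d=pickle.load(open('top0.pkl','rb'));s=pickle.load(open('side0.pkl','rb'))
c=lambda x,y:(x/3.6+220-.5+.5/3.6,y/3.3+150-.5+.5/3.3)
c2=lambda x,y:(x/3+210-.33,y/3+110-.33)
for n,p,z in [('jar',c(702,271),55),('can',(187,137),118),('canb',(194,150),0),('van',(248,130),46),('cab',(304,125),78)]: print(n,at(d,p,z))
for a,b in [((569,248),(291,45)),((715,406),(417,56)),((52,126),(57,522)),((148,113),(63,436)),((242,119),(89,366)),((163,322),(320,395)),((229,324),(325,310))]: print(tri(d,s,c(*a),c2(*b)))
for b in browns(d): print(b)
# pole exit point at holder top in side view
o=at(s,c2(284,146),75);print('pole at holder top (side)',o)
E
```

```text
jar [ 508.5 -339.8   55. ]
can [757.8 256.9 118. ]
canb [756.6 258.2   0. ]
van [798.1 102.1  46. ]
cab [799.5 -51.1  78. ]
(array([ 511.6, -222.2,  171.9]), np.float64(0.6))
(array([ 398.1, -334.2,   93.8]), np.float64(0.5))
(array([642.9, 143.2,  12.2]), np.float64(0.2))
(array([653.1,  69.3,  12.5]), np.float64(0.1))
(array([647.4,  -3. ,   9. ]), np.float64(0.7))
(array([468.9,  56.9,  73.9]), np.float64(3.8))
(array([466.8,   8.6, 109. ]), np.float64(3.6))
([291.5, 263.5], [431.6, -12.5], [9.0, 9.0], 90)
([275.5, 263.0], [433.5, 30.5], [10.0, 9.0], 90)
([409.7, 265.8], [421.2, -330.6], [16.7, 22.7], 3)
([291.5, 238.5], [499.3, -13.5], [9.0, 9.0], 90)
([273.0, 241.9], [490.7, 36.6], [21.5, 19.4], 86)
([371.7, 230.4], [518.6, -231.9], [5.8, 8.9], 63)
([200.3, 254.7], [458.4, 233.6], [4.1, 77.5], 6)
([380.3, 202.9], [594.3, -258.6], [87.0, 10.0], 4)
([286.4, 186.6], [643.4, -1.5], [9.5, 9.8], 72)
([328.5, 185.5], [644.9, -117.7], [13.0, 5.0], 90)
([428.5, 184.0], [645.4, -394.1], [12.3, 4.1], 85)
([260.9, 184.3], [650.7, 68.6], [11.2, 8.5], 63)
([337.6, 180.7], [658.2, -143.1], [23.0, 4.8], 85)
([464.3, 183.5], [645.9, -493.8], [33.1, 6.1], 60)
([484.7, 156.4], [722.5, -556.3], [42.4, 4.8], 8)
([247.7, 138.4], [782.7, 104.9], [3.9, 29.2], 84)
([482.8, 116.6], [838.7, -560.1], [16.7, 19.3], 65)
([56.5, 98.0], [911.9, 653.0], [10.0, 5.0], 90)
([214.5, 95.0], [912.6, 199.4], [10.0, 5.0], 90)
([194.5, 95.5], [912.0, 256.4], [11.0, 5.0], 90)
([175.0, 95.5], [913.0, 312.1], [11.0, 4.0], 90)
([318.1, 101.5], [888.8, -94.8], [55.1, 17.6], 8)
([454.9, 91.9], [913.2, -485.7], [11.6, 6.1], 79)
([371.0, 70.0], [982.1, -248.9], [18.8, 8.0], 27)
pole at holder top (side) [ 510.9 -212.4   75. ]
```

Emit:
jog_arm --pt "0 0 0 0 0 7 0" --pt "0 0 0 0 0 7 0" --pt "0 0 0 0 0 7 0" --pt "0 0 0 0 0 7 0" --pt "0 0 0 0 0 7 0" --pt "0 0 0 0 0 7 0" --pt "0 0 0 0 0 7 0" --pt "0 0 0 0 0 7 0" --squeeze 30

```text
clock: 0.77
tcp_pos: [168.3, 601.7, 222.1]
ee_rot: [-3.141, 0.001, 1.885]
ft_force: [-0.1, 0.3, 0.4]
gripper_width: 87.0
finger_force: 0.0
```

Emit:
jog_arm --pt "0 0 0 0 0 7 0" --pt "0 0 0 0 0 7 0" --pt "0 0 0 0 0 4.4 0" --pt "0 0 0 0 0 0 0"

```text
clock: 1.1
tcp_pos: [168.3, 601.7, 222.1]
ee_rot: [3.142, 0.001, 1.567]
ft_force: [-0.9, 0.4, 0.0]
gripper_width: 86.8
finger_force: 0.0
```

Emit:
jog_arm --pt "-23 24 0 0 0 0 0" --pt "-23 24 0 0 0 0 0" --pt "-23 24 0 0 0 0 0" --pt "-23 24 0 0 0 0 0" --pt "-23 24 0 0 0 0 0" --pt "-23 24 0 0 0 0 0" --pt "-23 24 0 0 0 0 0" --pt "-23 24 0 0 0 0 0"

```text
clock: 1.77
tcp_pos: [361.2, 416.4, 222.5]
ee_rot: [-3.141, 0.0, 1.574]
ft_force: [-0.1, 0.9, -0.1]
gripper_width: 87.1
finger_force: 0.0
```

Emit:
jog_arm --pt "-23 23.5 0 0 0 0 0" --pt "-23 23.5 0 0 0 0 0" --pt "-23 23.5 0 0 0 0 0" --pt "-23 23.5 0 0 0 0 0" --pt "-23 23.5 0 0 0 0 0" --pt "-23 23.5 0 0 0 0 0" --pt "-23 23.5 0 0 0 0 0" --pt "-23 23.5 0 0 0 0 0"

```text
clock: 2.43
tcp_pos: [549.0, 232.4, 222.4]
ee_rot: [-3.141, -0.0, 1.574]
ft_force: [0.2, 1.3, -0.1]
gripper_width: 86.9
finger_force: 0.0
```

Emit:
jog_arm --pt "-23 23.5 0 0 0 0 0" --pt "-23 23.5 0 0 0 0 0" --pt "-23 23.5 0 0 0 0 0" --pt "-22 23.5 0 0 0 0 0" --pt "0 0 40 0 0 0 0" --pt "0 0 40 0 0 0 0" --pt "0 0 40 0 0 0 0" --pt "0 0 30 0 0 0 0"

```text
clock: 3.1
tcp_pos: [640.6, 142.3, 68.8]
ee_rot: [-3.138, 0.001, 1.573]
ft_force: [0.5, -0.7, -1.0]
gripper_width: 87.0
finger_force: 0.0
```

```bash
python3 - <<'E'
from h import *
d=grab('side','s1.png')
print(env.sense()['tcp_pos'],env.sense()['joint_positions'])
for b in browns(grab('top','t1.png')): 
    if b[1][0]>600: print(b)
cv2.imwrite('pics/s1c.png',cv2.resize(d['color'][160:310,180:330],None,fx=4,fy=4))
E
```

```text
[637.60296036 141.81473876  63.16501027] [-0.61750611  0.55562804  0.446135    1.56233724 -0.2582703   1.0935896
 -0.10550785]
([286.5, 186.5], [643.6, -1.9], [9.5, 9.5], 76)
([328.5, 185.5], [644.9, -117.7], [13.0, 5.0], 90)
([260.9, 184.3], [650.7, 68.6], [11.2, 8.5], 63)
([428.6, 184.0], [645.6, -394.5], [12.2, 3.8], 85)
([337.5, 182.6], [652.7, -142.8], [18.9, 4.4], 86)
([464.5, 183.0], [647.2, -494.3], [32.6, 5.4], 63)
([484.2, 156.4], [722.5, -555.0], [41.6, 3.8], 10)
([243.5, 177.3], [671.2, 116.6], [19.3, 87.7], 11)
([56.5, 98.0], [911.9, 653.0], [10.0, 5.0], 90)
([214.5, 95.0], [912.6, 199.4], [10.0, 5.0], 90)
([194.5, 95.5], [912.0, 256.4], [11.0, 5.0], 90)
([175.0, 95.5], [913.0, 312.1], [11.0, 4.0], 90)
([319.0, 98.0], [899.2, -97.6], [18.0, 54.0], 90)
([454.0, 92.0], [913.0, -483.2], [10.0, 6.0], 90)
```

View pics/s1.png

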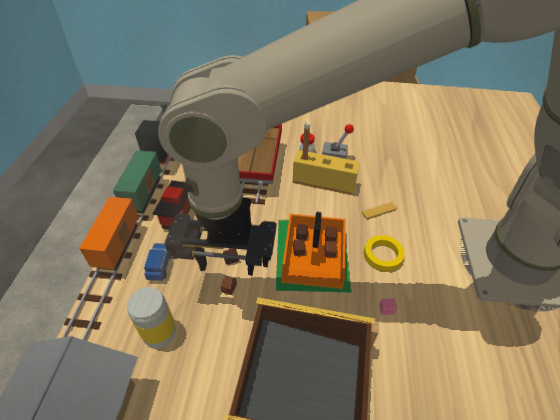

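Emit:
jog_arm --pt "1 4 25 0 0 0 0" --pt "0 0 25 0 0 0 0" --pt "0 0 7 0 0 0 0" --pt "0 0 0 0 0 0 0" --pt "0 0 0 0 0 0 1" --pt "0 0 0 0 0 0 1" --pt "0 0 0 0 0 0 1" --pt "0 0 0 0 0 0 1"

```text
clock: 3.87
tcp_pos: [646.9, 143.9, 17.1]
ee_rot: [3.14, -0.001, 1.57]
ft_force: [-0.1, -0.4, -0.1]
gripper_width: 67.8
finger_force: 0.0
```

Emit:
jog_arm --pt "0 0 0 0 0 0 1" --pt "0 0 0 0 0 0 1" --pt "0 0 0 0 0 0 1" --pt "0 0 0 0 0 0 1" --pt "0 0 0 0 0 0 1" --pt "0 0 0 0 0 0 1"

```text
clock: 4.37
tcp_pos: [646.1, 143.6, 15.5]
ee_rot: [-3.141, 0.0, 1.57]
ft_force: [-0.0, 0.2, 0.7]
gripper_width: 28.3
finger_force: 0.1
```

Emit:
jog_arm --pt "0 0 0 0 0 0 0.4" --pt "0 0 0 0 0 0 0.4" --pt "0 0 5 0 0 0 0.4" --pt "0 0 5 0 0 0 0.4" --pt "0 0 0 0 0 0 1" --pt "0 0 0 0 0 0 1" --pt "0 0 0 0 0 0 1" --pt "0 0 0 0 0 0 1"

```text
clock: 5.03
tcp_pos: [646.2, 143.7, 5.6]
ee_rot: [3.141, -0.0, 1.57]
ft_force: [0.7, 0.8, -1.5]
gripper_width: 33.0
finger_force: 0.0
```

Emit:
jog_arm --pt "0 0 0 0 0 0 1" --pt "0 0 0 0 0 0 1" --pt "0 0 0 0 0 0 1" --pt "0 0 0 0 0 0 1"

```text
clock: 5.37
tcp_pos: [646.2, 143.7, 5.7]
ee_rot: [3.141, -0.0, 1.57]
ft_force: [0.3, 0.1, 1.4]
gripper_width: 26.0
finger_force: 28.1
```

Emit:
jog_arm --pt "0 0 -36 0 0 0 1" --pt "0 0 -36 0 0 0 1" --pt "0 0 -36 0 0 0 1" --pt "0 0 -36 0 0 0 1" --pt "23 -22 0 0 0 0 1" --pt "23 -22 0 0 0 0 1" --pt "23 -22 0 0 0 0 1" --pt "23 -22 0 0 0 0 1"

```text
clock: 6.03
tcp_pos: [557.1, 236.6, 149.7]
ee_rot: [3.141, -0.0, 1.57]
ft_force: [-0.5, 0.2, -0.3]
gripper_width: 25.7
finger_force: 28.1
```

Emit:
jog_arm --pt "23 -22 0 0 0 0 1" --pt "23 -22 0 0 0 0 1" --pt "23 -22 0 0 0 0 1" --pt "23 -22 0 0 0 0 1" --pt "0 0 30 0 0 0 1" --pt "0 0 30 0 0 0 1" --pt "0 0 0 0 0 0 1" --pt "0 0 0 0 0 0 0.4"

```text
clock: 6.7
tcp_pos: [469.6, 326.9, 88.9]
ee_rot: [-3.14, 0.002, 1.57]
ft_force: [-0.2, 0.0, 1.1]
gripper_width: 28.2
finger_force: 0.0
```

Emit:
jog_arm --pt "0 0 0 0 0 0 0.4" --pt "0 0 0 0 0 0 0.4" --pt "0 0 0 0 0 0 0.4" --pt "0 0 -36 0 0 0 0.4" --pt "0 0 -36 0 0 0 0.4" --pt "0 0 0 0 0 0 0.4"

```text
clock: 7.2
tcp_pos: [473.5, 329.5, 169.4]
ee_rot: [3.134, -0.008, 1.569]
ft_force: [1.2, 0.7, 0.7]
gripper_width: 51.6
finger_force: 0.0
```

Emit:
jog_arm --pt "-25.9 18.2 0 0 0 0 0.3" --pt "-25.9 18.2 0 0 0 0 0.3" --pt "-25.9 18.2 0 0 0 0 0.3" --pt "-25.9 18.2 0 0 0 0 0.3" --pt "-25.9 18.2 0 0 0 0 0.3" --pt "-25.9 18.2 0 0 0 0 0.3" --pt "-25.9 18.2 0 0 0 0 0.3" --pt "-25.9 18.2 0 0 0 0 0.3"

```text
clock: 7.87
tcp_pos: [617.0, 119.1, 162.7]
ee_rot: [3.14, -0.001, 1.57]
ft_force: [1.0, 0.6, 0.3]
gripper_width: 60.8
finger_force: 0.0
```

Emit:
jog_arm --pt "-25.9 18.2 0 0 0 0 0.3" --pt "-25.9 18.2 0 0 0 0 0.3" --pt "0 0 20 0 0 -7 0.3" --pt "0 0 20 0 0 -7 0.3" --pt "0 0 30 0 0 -7 0.3" --pt "0 0 30 0 0 -6 0.3" --pt "0 0 0 0 0 0 0.3" --pt "0 0 0 0 0 0 0.3"

```text
clock: 8.53
tcp_pos: [651.6, 68.4, 61.5]
ee_rot: [-3.14, -0.001, 2.038]
ft_force: [-0.4, -0.1, 0.7]
gripper_width: 61.1
finger_force: 0.0
```

```bash
python3 - <<'E'
from h import *
d=grab('side')
print(env.sense()['tcp_pos'])
for b in browns(d,12): 
    if b[1][0]>600: print(b)
a=cv2.resize(d['color'][170:310,190:370],None,fx=4,fy=4);t=grab('top')
cv2.imwrite('pics/s2c.png',a[:,:720])
cv2.imwrite('pics/s2t.png',t['color'])
E
```

```text
[652.90163488  68.49131008  63.23654276]
([125.9, 400.0], [771.5, 392.9], [9.8, 42.7], 23)
([207.6, 267.4], [696.7, 107.6], [5.7, 23.1], 18)
([230.4, 256.3], [653.3, 72.5], [14.6, 14.7], 69)
([239.2, 231.5], [646.8, -1.0], [21.7, 13.1], 67)
([271.0, 160.2], [605.7, -269.9], [28.6, 65.2], 40)
([263.8, 143.9], [636.2, -341.5], [49.5, 34.0], 85)
([268.5, 113.2], [643.6, -504.5], [3.5, 21.7], 81)
```

View pics/s2c.png

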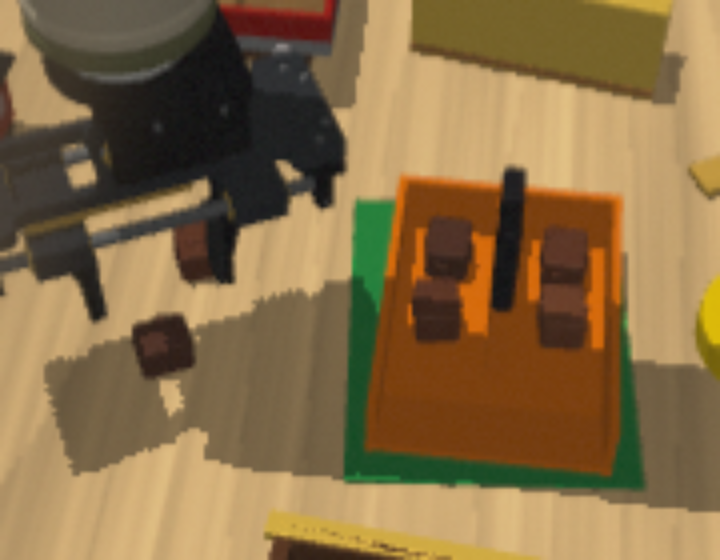

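Emit:
jog_arm --pt "0 0 28 0 0 0 0.3" --pt "0 0 28 0 0 0 0.3" --pt "0 0 0 0 0 0 0.3" --pt "0 0 0 0 0 0 1" --pt "0 0 0 0 0 0 1" --pt "0 0 0 0 0 0 1" --pt "0 0 0 0 0 0 1" --pt "0 0 0 0 0 0 1"

```text
clock: 9.3
tcp_pos: [652.9, 68.8, 6.9]
ee_rot: [3.14, 0.0, 2.041]
ft_force: [-0.5, -0.2, 0.2]
gripper_width: 35.5
finger_force: 0.0
```

Emit:
jog_arm --pt "0 0 0 0 0 0 1" --pt "0 0 0 0 0 0 1" --pt "0 0 0 0 0 0 1" --pt "0 0 -30 0 0 0 1" --pt "0 0 -30 0 0 7 1" --pt "0 0 -30 0 0 7 1" --pt "0 0 -30 0 0 7 1" --pt "0 0 -30 0 0 6 1"

```text
clock: 9.97
tcp_pos: [651.8, 68.6, 156.9]
ee_rot: [-3.141, -0.0, 1.564]
ft_force: [0.1, -0.4, -1.1]
gripper_width: 30.0
finger_force: 30.0
```

Emit:
jog_arm --pt "24.6 -17.2 0 0 0 0 1" --pt "24.6 -17.2 0 0 0 0 1" --pt "24.6 -17.2 0 0 0 0 1" --pt "24.6 -17.2 0 0 0 0 1" --pt "24.6 -17.2 0 0 0 0 1" --pt "24.6 -17.2 0 0 0 0 1" --pt "24.6 -17.2 0 0 0 0 1" --pt "24.6 -17.2 0 0 0 0 1"

```text
clock: 10.63
tcp_pos: [513.5, 266.5, 155.6]
ee_rot: [-3.142, -0.0, 1.57]
ft_force: [0.9, 0.2, -0.1]
gripper_width: 29.7
finger_force: 30.0
```

Emit:
jog_arm --pt "24.6 -17.2 0 0 0 0 1" --pt "24.6 -17.2 0 0 0 0 1" --pt "0 0 33 0 0 0 1" --pt "0 0 33 0 0 0 1" --pt "0 0 0 0 0 0 1" --pt "0 0 0 0 0 0 0.3" --pt "0 0 0 0 0 0 0.3" --pt "0 0 0 0 0 0 0.3"

```text
clock: 11.3
tcp_pos: [481.6, 315.1, 91.8]
ee_rot: [3.139, -0.002, 1.569]
ft_force: [0.2, -0.4, 0.6]
gripper_width: 42.6
finger_force: 0.0
```

Emit:
jog_arm --pt "0 0 -36 0 0 0 0.3" --pt "0 0 -36 0 0 0 0.3" --pt "-31.6 16.6 0 0 0 0 0.3" --pt "-31.6 16.6 0 0 0 0 0.3" --pt "-31.6 16.6 0 0 0 0 0.3" --pt "-31.6 16.6 0 0 0 0 0.3" --pt "-31.6 16.6 0 0 0 0 0.3" --pt "-31.6 16.6 0 0 0 0 0.3"

```text
clock: 11.97
tcp_pos: [581.2, 123.4, 163.8]
ee_rot: [3.139, -0.002, 1.57]
ft_force: [0.7, 0.2, 0.5]
gripper_width: 60.9
finger_force: 0.0
```

Emit:
jog_arm --pt "-31.6 16.6 0 0 0 0 0.3" --pt "-31.6 16.6 0 0 0 0 0.3" --pt "-31.6 16.6 0 0 0 0 0.3" --pt "-31.6 16.6 0 0 0 0 0.3" --pt "0 0 35 0 0 -6 0.3" --pt "0 0 35 0 0 -6 0.3" --pt "0 0 30 0 0 -6 0.3" --pt "0 0 0 0 0 0 0.3"

```text
clock: 12.63
tcp_pos: [643.2, -1.5, 57.2]
ee_rot: [-3.135, -0.002, 1.889]
ft_force: [-1.2, 1.0, -0.8]
gripper_width: 60.8
finger_force: 0.0
```

```bash
python3 - <<'E'
from h import *
d=grab('side','s3.png')
print(env.sense()['tcp_pos'])
for b in browns(d,12): 
    if b[1][0]>600: print(b)
a=cv2.resize(d['color'][170:390,190:370],None,fx=2.7,fy=2.7)
cv2.imwrite('pics/s3c.png',a)
E
```

```text
[644.85081395  -1.54240506  60.53178396]
([143.3, 400.0], [741.9, 389.2], [10.3, 44.2], 21)
([125.9, 399.7], [771.5, 392.4], [9.7, 43.3], 22)
([180.7, 337.4], [709.8, 271.1], [8.7, 26.0], 15)
([167.5, 266.5], [783.7, 115.7], [4.2, 29.7], 18)
([217.2, 244.0], [689.9, 41.8], [4.5, 23.8], 16)
([237.8, 239.7], [645.5, 23.9], [13.9, 30.8], 10)
([241.5, 199.0], [660.5, -107.9], [25.0, 8.0], 0)
([216.0, 144.6], [774.9, -320.9], [23.3, 11.9], 73)
([264.1, 113.6], [657.4, -500.1], [6.2, 30.0], 88)
```

View pics/s3c.png

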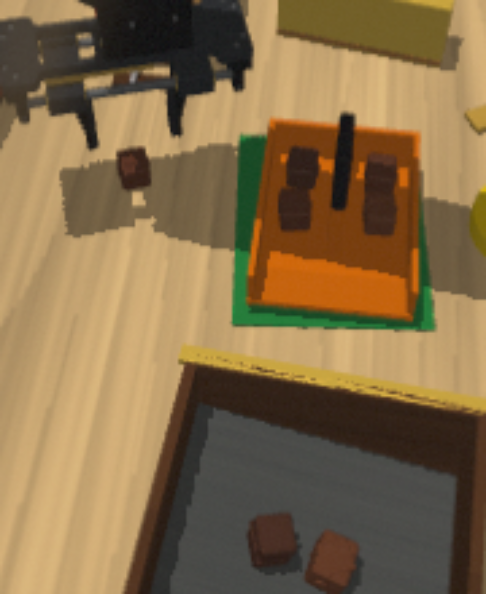

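Emit:
jog_arm --pt "0 0 28 0 0 0 0.3" --pt "0 0 28 0 0 0 0.3" --pt "0 0 0 0 0 0 0.3" --pt "0 0 0 0 0 0 1" --pt "0 0 0 0 0 0 1" --pt "0 0 0 0 0 0 1" --pt "0 0 0 0 0 0 1" --pt "0 0 0 0 0 0 1"

```text
clock: 13.35
tcp_pos: [646.9, -1.2, 7.0]
ee_rot: [3.14, 0.0, 1.884]
ft_force: [0.1, -0.3, -0.8]
gripper_width: 35.7
finger_force: 0.0
```

Emit:
jog_arm --pt "0 0 0 0 0 0 1" --pt "0 0 0 0 0 0 1" --pt "0 0 0 0 0 0 1" --pt "0 0 -30 0 0 0 1" --pt "0 0 -30 0 0 0 1" --pt "0 0 -30 0 0 6 1" --pt "0 0 -30 0 0 6 1" --pt "0 0 -30 0 0 6 1"

```text
clock: 14.02
tcp_pos: [645.7, -1.4, 156.8]
ee_rot: [-3.141, -0.0, 1.565]
ft_force: [0.0, -0.3, -0.6]
gripper_width: 24.6
finger_force: 29.7
```

Emit:
jog_arm --pt "30 -19 0 0 0 0 1" --pt "30 -19 0 0 0 0 1" --pt "30 -19 0 0 0 0 1" --pt "30 -19 0 0 0 0 1" --pt "30 -19 0 0 0 0 1" --pt "30 -19 0 0 0 0 1" --pt "30 -19 0 0 0 0 1" --pt "30 -19 0 0 0 0 1"

```text
clock: 14.68
tcp_pos: [493.0, 239.9, 155.6]
ee_rot: [-3.142, -0.0, 1.57]
ft_force: [0.4, -0.1, -1.0]
gripper_width: 25.0
finger_force: 29.7
```

Emit:
jog_arm --pt "30 -19 0 0 0 0 1" --pt "30 -19 0 0 0 0 1" --pt "0 0 33 0 0 0 1" --pt "0 0 33 0 0 0 1" --pt "0 0 0 0 0 0 1" --pt "0 0 0 0 0 0 0.3" --pt "0 0 0 0 0 0 0.3" --pt "0 0 0 0 0 0 0.3"

```text
clock: 15.35
tcp_pos: [457.6, 299.1, 91.6]
ee_rot: [3.139, -0.002, 1.569]
ft_force: [-0.3, 0.1, -0.7]
gripper_width: 37.6
finger_force: 0.0
```

Emit:
jog_arm --pt "0 0 -35 0 0 0 0.3" --pt "0 0 -35 0 0 0 0.3" --pt "0 0 -35 0 0 0 0.3" --pt "0 0 -35 0 0 0 0.2" --pt "0 0 0 0 0 0 0.2"

```text
clock: 15.77
tcp_pos: [459.4, 300.1, 238.5]
ee_rot: [3.133, -0.009, 1.569]
ft_force: [-0.0, 0.1, -1.0]
gripper_width: 65.7
finger_force: 0.0
```

```bash
cat >> h.py <<'E'
def orange(d,roi):
    x0,y0,x1,y1=roi; h=cv2.cvtColor(d['color'],cv2.COLOR_BGR2HSV)[y0:y1,x0:x1]
    m=((h[...,0]>6)&(h[...,0]<17)&(h[...,1]>215)&(h[...,2]>90)).astype(np.uint8)
    c=max(cv2.findContours(m,cv2.RETR_EXTERNAL,cv2.CHAIN_APPROX_NONE)[0],key=cv2.contourArea)+[x0,y0]
    return cv2.contourArea(c),np.round(cv2.minAreaRect(c)[0],1),cv2.boundingRect(c)
E
python3 - <<'E'
from h import *
import pickle
t0=pickle.load(open('top0.pkl','rb'));s0=pickle.load(open('side0.pkl','rb'))
t=grab('top');s=grab('side')
for d in(t0,t):print(orange(d,(225,210,325,290)))
for d in(s0,s):print(orange(d,(265,205,360,295)))
c=t['color'];a=cv2.resize(c[190:310,100:330],None,fx=3.4,fy=3.4,interpolation=cv2.INTER_CUBIC);cv2.imwrite('pics/t4.png',a)
print(env.sense()['tcp_pos'],env.sense()['joint_positions'])
# handle in side view now: black mask
for n,d,r in(('t0',t0,(255,240,300,258)),('s0',s0,(305,205,330,250)),('s',s,(305,205,330,250))):
    x0,y0,x1,y1=r;m=(d['color'][y0:y1,x0:x1].max(2)<35);y,x=np.nonzero(m);print(n,x.min()+x0,x.max()+x0,y.min()+y0,y.max()+y0,x.mean()+x0,y.mean()+y0)
E
```

```text
(0.0, array([293., 253.]), (293, 253, 1, 1))
(0.0, array([295.5, 253. ]), (295, 253, 2, 1))
(3696.0, array([315.4, 250.7]), (282, 215, 63, 74))
(189.0, array([294.9, 225.2]), (287, 215, 16, 22))
[457.46337817 299.12998723 232.55061824] [-1.06354797  0.14765522  0.4478055   1.68330602 -0.06703704  1.32020665
 -0.60503846]
t0 266 282 246 250 273.8157894736842 248.07894736842104
s0 313 319 213 246 316.41104294478527 230.2085889570552
s 305 329 221 249 317.5460122699387 237.48159509202455
```

```bash
cat >> h.py <<'E'
def shift(d0,d,roi,pad=25):
    x0,y0,x1,y1=roi;g=lambda c:cv2.Canny(cv2.GaussianBlur(c['color'],(3,3),0),40,120)
    r=cv2.matchTemplate(g(d)[y0-pad:y1+pad,x0-pad:x1+pad].astype(np.float32),g(d0)[y0:y1,x0:x1].astype(np.float32),cv2.TM_CCOEFF_NORMED)
    _,v,_,l=cv2.minMaxLoc(r);return (l[0]-pad,l[1]-pad),round(v,2)
E
python3 - <<'E'
from h import *
import pickle
t0=pickle.load(open('top0.pkl','rb'));s0=pickle.load(open('side0.pkl','rb'))
t=grab('top','t5.png');s=grab('side','s5.png')
print(shift(t0,t,(238,222,308,278)),shift(s0,s,(282,208,350,292)))
E
```

```text
((0, 0), 0.99) ((0, 0), 0.18)
```

View pics/s5.png

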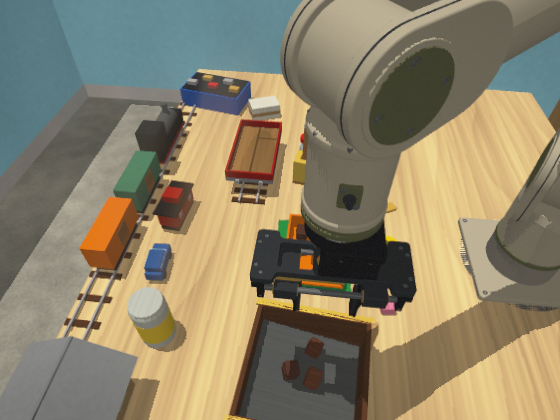

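Emit:
jog_arm --pt "-32 1 0 0 0 0 0.2" --pt "-32 1 0 0 0 0 0.2" --pt "-32 1 0 0 0 0 0.2" --pt "-32 1 0 0 0 0 0.2" --pt "-32 1 0 0 0 0 0.2" --pt "-32 1 0 0 0 0 0.2" --pt "-32 1 0 0 0 0 0.2" --pt "-32 1 0 0 0 0 0.2"

```text
clock: 16.63
tcp_pos: [463.3, 41.0, 228.7]
ee_rot: [-3.14, 0.0, 1.57]
ft_force: [0.6, -0.6, 0.5]
gripper_width: 69.5
finger_force: 0.0
```

Emit:
jog_arm --pt "-32 1 0 0 0 0 0.2" --pt "-31 1 0 0 0 0 0.2" --pt "0 0 0 0 6 0 0.2" --pt "0 0 0 0 6 0 0.2" --pt "0 0 0 0 6 0 0.2" --pt "0 0 0 0 6 0 0.2" --pt "0 0 0 0 6 0 0.2" --pt "0 0 0 0 6 0 0.2"

```text
clock: 17.3
tcp_pos: [466.6, -20.5, 230.1]
ee_rot: [3.137, -0.634, 1.572]
ft_force: [-0.7, 1.2, 0.4]
gripper_width: 69.4
finger_force: 0.0
```

Emit:
jog_arm --pt "0 0 0 0 4 0 0.2" --pt "0 0 0 0 0 0 0.2" --pt "0 0 0 0 0 0 0.2"

```text
clock: 17.55
tcp_pos: [465.5, -21.3, 227.9]
ee_rot: [-3.136, -0.695, 1.564]
ft_force: [-0.6, 0.1, -0.7]
gripper_width: 69.6
finger_force: 0.0
```

```bash
python3 - <<'E'
from h import *
s=env.sense();print(s['tcp_pos'],s['ee_rot'],s['joint_positions'])
Rm=R.from_euler('xyz',s['ee_rot']).as_matrix();print(Rm.round(3))
print(Rm.T@(np.array([466,-19.6,160])-s['tcp_pos']))
E
```

```text
[465.51523004 -21.2925753  227.92462993] [-3.13642941 -0.6953007   1.56415053] [-0.46173892  0.25488342  0.99304123  1.85787208 -0.78462498  1.59617798
  0.72062193]
[[ 0.005  1.    -0.001]
 [ 0.768 -0.003  0.641]
 [ 0.641 -0.004 -0.768]]
[-42.2115214    0.74840981  53.23985826]
```

Emit:
jog_arm --pt "-22 0 27 0 0 0 0.2" --pt "-22 0 27 0 0 0 0.2" --pt "0 0 25 0 0 0 0.2" --pt "0 0 25 0 0 0 0.2" --pt "0 0 25 0 0 0 0.2" --pt "0 0 0 0 0 0 0.2" --pt "0 0 0 0 0 0 0.2"

```text
clock: 18.13
tcp_pos: [465.5, 30.7, 102.5]
ee_rot: [-3.14, -0.697, 1.573]
ft_force: [0.6, 0.1, 0.9]
gripper_width: 69.8
finger_force: 0.0
```

```bash
python3 - <<'E'
from h import *
d=grab('side','s6.png')
s=env.sense();print(s['tcp_pos'],s['ee_rot'])
cv2.imwrite('pics/s6c.png',cv2.resize(d['color'][140:320,230:430],None,fx=3,fy=3))
E
```

```text
[466.23665966  29.61346967 103.23718219] [ 3.14065195 -0.69720712  1.57314235]
```

View pics/s6c.png

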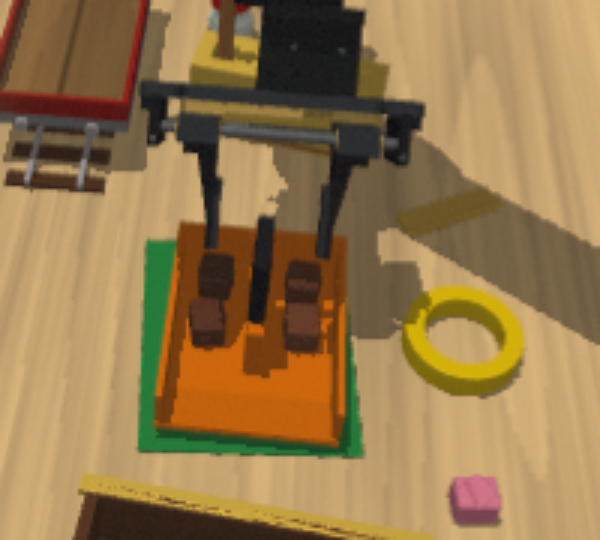

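Emit:
jog_arm --pt "0 0 25 0 0 0 0.2" --pt "0 0 0 0 0 0 0.2" --pt "0 0 0 0 0 0 1" --pt "0 0 0 0 0 0 1" --pt "0 0 0 0 0 0 1" --pt "0 0 0 0 0 0 1" --pt "0 0 0 0 0 0 1" --pt "0 0 0 0 0 0 1" --squeeze 55

```text
clock: 18.85
tcp_pos: [466.2, 44.7, 83.5]
ee_rot: [3.141, -0.698, 1.57]
ft_force: [-0.3, 0.3, -0.3]
gripper_width: 37.3
finger_force: 0.0
```

Emit:
jog_arm --pt "0 0 0 0 0 0 1" --pt "0 0 0 0 0 0 1" --pt "0 0 0 0 0 0 1" --pt "0 0 0 0 0 0 1" --pt "0 0 0 0 0 0 1" --pt "0 0 0 0 0 0 1"

```text
clock: 19.35
tcp_pos: [466.3, 45.0, 83.3]
ee_rot: [3.141, -0.698, 1.57]
ft_force: [2.5, -0.1, 0.5]
gripper_width: 11.5
finger_force: 55.0
```

Emit:
jog_arm --pt "6.4 0 -7.7 0 0 0 1" --pt "12.9 0 -15.3 0 0 0 1" --pt "12.9 0 -15.3 0 0 0 1" --pt "12.9 0 -15.3 0 0 0 1" --pt "12.9 0 -15.3 0 0 0 1" --pt "12.9 0 -15.3 0 0 0 1" --pt "12.9 0 -15.3 0 0 0 1" --pt "6.4 0 -7.7 0 0 0 1"

```text
clock: 20.02
tcp_pos: [466.2, 44.7, 225.5]
ee_rot: [3.14, -0.698, 1.571]
ft_force: [0.6, -0.9, -4.5]
gripper_width: 11.5
finger_force: 55.0
```

Emit:
jog_arm --pt "7.7 0 6.4 0 0 0 1" --pt "15.3 0 12.9 0 0 0 1" --pt "23 0 19.3 0 0 0 1" --pt "23 0 19.3 0 0 0 1" --pt "23 0 19.3 0 0 0 1" --pt "23 0 19.3 0 0 0 1" --pt "23 0 19.3 0 0 0 1" --pt "23 0 19.3 0 0 0 1"

```text
clock: 20.68
tcp_pos: [464.6, 257.4, 221.9]
ee_rot: [-3.139, -0.697, 1.569]
ft_force: [0.8, -0.3, -4.6]
gripper_width: 11.4
finger_force: 55.0
```

Emit:
jog_arm --pt "23 0 19.3 0 0 0 1" --pt "15.3 0 12.9 0 0 0 1" --pt "10 0 8.4 0 0 0 1" --pt "0 0 0 0 0 0 1" --pt "0 0 0 0 0 0 1"

```text
clock: 21.1
tcp_pos: [465.3, 318.4, 222.0]
ee_rot: [-3.14, -0.697, 1.57]
ft_force: [-0.0, -0.9, -5.0]
gripper_width: 11.6
finger_force: 55.0
```

```bash
python3 - <<'E'
from h import *
d=grab('side','s7.png');t=grab('top')
s=env.sense();print(s['tcp_pos'],s['ee_rot'],s['joint_positions'],s['ft_force'])
a=np.hstack([cv2.resize(d['color'],(400,300)),cv2.resize(t['color'][120:360,60:380],(400,300))])
cv2.imwrite('pics/s7c.png',a)
E
```

```text
[466.39042643 317.18765043 222.62372162] [-3.14066352 -0.69727879  1.56805326] [-0.97566704  0.05655234  0.71675536  1.98122349 -0.82789925  1.07670151
  0.129974  ] [ 0.00988576  0.01590488 -3.56726093]
```

View pics/s7c.png

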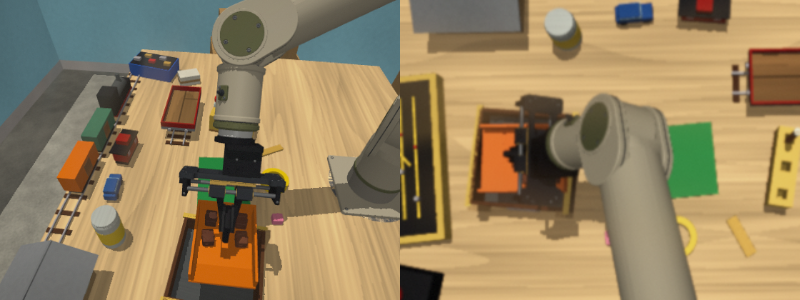

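Emit:
jog_arm --pt "0 0 0 0 -5 0 1" --pt "0 0 0 0 -5 0 1" --pt "0 0 0 0 -5 0 1" --pt "0 0 0 0 -5 0 1" --pt "0 0 0 0 -5 0 1" --pt "0 0 0 0 -5 0 1" --pt "0 0 0 0 -5 0 1" --pt "0 0 0 0 -5 0 1"

```text
clock: 21.87
tcp_pos: [467.0, 317.4, 224.1]
ee_rot: [3.141, 0.003, 1.567]
ft_force: [-0.3, -0.5, -4.1]
gripper_width: 11.7
finger_force: 55.0
```

Emit:
jog_arm --pt "0 0 0 0 -5 0 1" --pt "0 0 0 0 -5 0 1" --pt "0 0 0 0 -5 0 1" --pt "0 0 0 0 -5 0 1" --pt "0 0 0 0 -5 0 1" --pt "0 0 0 0 -5 0 1" --pt "0 0 0 0 -5 0 1" --pt "0 0 0 0 -5 0 1"

```text
clock: 22.53
tcp_pos: [466.7, 318.5, 223.7]
ee_rot: [3.141, 0.7, 1.568]
ft_force: [0.3, -0.4, -3.7]
gripper_width: 11.7
finger_force: 55.0
```

Emit:
jog_arm --pt "0 0 0 0 0 0 1" --pt "0 0 0 0 0 0 1" --pt "0 0 0 0 0 0 1" --pt "0 0 0 0 0 0 1" --pt "0 0 0 0 0 0 1" --pt "0 0 0 0 0 0 1" --pt "0 0 0 0 0 0 1" --pt "0 0 0 0 0 0 1"

```text
clock: 23.2
tcp_pos: [466.3, 318.4, 223.6]
ee_rot: [3.141, 0.697, 1.57]
ft_force: [0.3, 0.2, -3.5]
gripper_width: 11.8
finger_force: 55.0
```

```bash
python3 - <<'E'
from h import *
d=grab('side','s8.png');t=grab('top')
s=env.sense();print(s['tcp_pos'],s['ee_rot'],s['joint_positions'],s['ft_force'])
a=np.hstack([cv2.resize(d['color'],(400,300)),cv2.resize(t['color'][120:360,60:380],(400,300))])
cv2.imwrite('pics/s8c.png',a)
E
```

```text
[466.21929755 318.49485468 223.44177109] [3.14156339 0.69756003 1.5702173 ] [-1.31846959  0.64738917  0.61848795  1.30870246  0.15357052  1.76475214
 -0.72010377] [ 0.10842466  0.5487489  -3.13585681]
```

View pics/s8c.png

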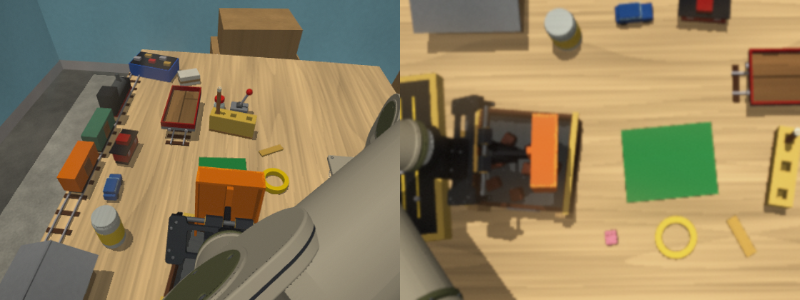

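Emit:
jog_arm --pt "0 0 0 0 6 0 1" --pt "0 0 0 0 6 0 1" --pt "0 0 0 0 6 0 1" --pt "0 0 0 0 6 0 1" --pt "0 0 0 0 6 0 1" --pt "0 0 0 0 6 0 1" --pt "0 0 0 0 6 0 1" --pt "0 0 0 0 6 0 1"

```text
clock: 23.97
tcp_pos: [466.5, 318.1, 224.2]
ee_rot: [3.14, -0.145, 1.57]
ft_force: [0.8, -0.7, -3.6]
gripper_width: 11.6
finger_force: 55.0
```

Emit:
jog_arm --pt "0 0 0 0 6 0 1" --pt "0 0 0 0 6 0 1" --pt "0 0 0 0 6 0 1" --pt "0 0 0 0 6 0 1" --pt "0 0 0 0 6 0 1" --pt "0 0 0 0 2 0 1" --pt "0 4 0 0 0 0 1" --pt "0 0 0 0 0 0 1"

```text
clock: 24.63
tcp_pos: [470.7, 317.7, 223.0]
ee_rot: [-3.141, -0.696, 1.569]
ft_force: [1.1, 0.4, -2.9]
gripper_width: 11.8
finger_force: 55.0
```

Emit:
jog_arm --pt "-23 0 -19.3 0 0 0 1" --pt "-23 0 -19.3 0 0 0 1" --pt "-23 0 -19.3 0 0 0 1" --pt "-23 0 -19.3 0 0 0 1" --pt "-23 0 -19.3 0 0 0 1" --pt "-23 0 -19.3 0 0 0 1" --pt "-23 0 -19.3 0 0 0 1" --pt "-23 0 -19.3 0 0 0 1"

```text
clock: 25.3
tcp_pos: [470.2, 77.5, 223.9]
ee_rot: [3.141, -0.696, 1.573]
ft_force: [2.8, -1.0, -3.3]
gripper_width: 12.2
finger_force: 55.0
```

Emit:
jog_arm --pt "-23 0 -19.3 0 0 0 1" --pt "-5.4 0 -4.5 0 0 0 1" --pt "0 0 0 0 0 0 1" --pt "0 0 0 0 0 0 1"

```text
clock: 25.63
tcp_pos: [470.5, 41.8, 223.3]
ee_rot: [-3.141, -0.696, 1.571]
ft_force: [-0.9, -0.3, -2.6]
gripper_width: 12.1
finger_force: 55.0
```

```bash
python3 - <<'E'
from h import *
s=env.sense();print(s['tcp_pos'],s['ee_rot'],s['ft_force'])
Rm=R.from_euler('xyz',s['ee_rot']).as_matrix()
print(Rm.T@(np.array([470,41.0,85])-s['tcp_pos']))
E
```

```text
[470.46293857  41.84184473 223.26413434] [-3.14058602 -0.69624342  1.57076815] [-0.93368592 -0.30694817 -2.59081791]
[-89.32023508  -0.35667065 105.54459839]
```

Lower 138 mm, then finish gently.

Emit:
jog_arm --pt "-14.5 0 17.2 0 0 0 1" --pt "-14.5 0 17.2 0 0 0 1" --pt "-14.5 0 17.2 0 0 0 1" --pt "-14.5 0 17.2 0 0 0 1" --pt "-14.5 0 17.2 0 0 0 1" --pt "-10.9 0 13 0 0 0 1" --pt "-3.2 0 3.8 0 0 0 1" --pt "0 0 0 0 0 0 1"

```text
clock: 26.3
tcp_pos: [469.5, 42.6, 88.0]
ee_rot: [-3.138, -0.698, 1.571]
ft_force: [-0.7, -0.3, -3.1]
gripper_width: 11.6
finger_force: 55.0
```

Emit:
jog_arm --pt "-1.3 0 1.5 0 0 0 1" --pt "-0.6 0 0.8 0 0 0 1" --pt "0 0 0 0 0 0 1" --pt "0 0 0 0 0 0 1"

```text
clock: 26.63
tcp_pos: [470.5, 41.1, 86.7]
ee_rot: [3.14, -0.698, 1.572]
ft_force: [0.2, -0.7, -3.0]
gripper_width: 11.7
finger_force: 55.0
```

Emit:
jog_arm --pt "-0.8 0 1 0 0 0 1" --pt "-0.6 0 0.8 0 0 0 1" --pt "-0.5 0 0.5 0 0 0 1" --pt "0 0 0 0 0 0 1" --pt "0 0 0 0 0 0 1"

```text
clock: 27.05
tcp_pos: [470.2, 41.2, 83.3]
ee_rot: [3.141, -0.699, 1.571]
ft_force: [-2.6, 0.4, 3.8]
gripper_width: 11.7
finger_force: 55.0
```

Emit:
jog_arm --pt "0 0 0 0 0 0 0.3" --pt "0 0 0 0 0 0 0.3" --pt "0 0 0 0 0 0 0.3" --pt "0 0 0 0 0 0 0.3" --pt "0 0 0 0 0 0 0.3" --pt "0 0 0 0 0 0 0.3" --pt "0 0 -20 0 0 0 0.3" --pt "0 0 -25 0 0 0 0.3"

```text
clock: 27.72
tcp_pos: [469.1, 13.1, 116.8]
ee_rot: [-3.138, -0.699, 1.57]
ft_force: [0.6, -0.7, -0.3]
gripper_width: 56.2
finger_force: 0.0
```

Emit:
jog_arm --pt "0 0 -30 0 0 0 0.3" --pt "0 0 -30 0 0 0 0.3" --pt "0 0 -30 0 0 0 0.3" --pt "0 0 -15 0 0 0 0.3" --pt "0 0 0 0 0 0 0.3"

```text
clock: 28.13
tcp_pos: [471.0, -58.2, 200.0]
ee_rot: [3.137, -0.696, 1.57]
ft_force: [0.4, -0.8, -0.1]
gripper_width: 60.7
finger_force: 0.0
```

```bash
python3 - <<'E'
from h import *
s=env.sense();print(s['tcp_pos'],s['ee_rot'],s['joint_positions'])
d=grab('side','s9.png');t=grab('top','t9.png')
cv2.imwrite('pics/s9c.png',np.hstack([cv2.resize(d['color'],(400,300)),cv2.resize(t['color'][180:330,100:300],(400,300))]))
E
```

```text
[470.96127034 -58.20414582 200.00672902] [ 3.13670044 -0.69649074  1.57016899] [-0.34954808  0.367012    0.97791649  1.83392716 -0.83166036  1.62511064
  0.84820724]
```

View pics/s9c.png

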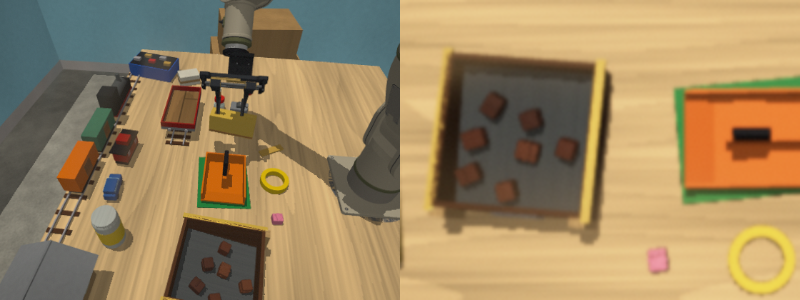

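Emit:
jog_arm --pt "19.3 0 -23 0 0 0 0.3" --pt "19.3 0 -23 0 0 0 0.3" --pt "19.3 0 -23 0 0 0 0.3" --pt "-22.5 5.1 -18.9 0 0 0 0.3" --pt "-22.5 5.1 -18.9 0 0 0 0.3" --pt "-22.5 5.1 -18.9 0 0 0 0.3" --pt "-22.5 5.1 -18.9 0 0 0 0.3" --pt "-22.5 5.1 -18.9 0 0 0 0.3"

```text
clock: 28.9
tcp_pos: [495.9, -201.9, 286.3]
ee_rot: [-3.14, -0.701, 1.571]
ft_force: [0.7, 0.0, -0.1]
gripper_width: 60.9
finger_force: 0.0
```

Emit:
jog_arm --pt "-22.5 5.1 -18.9 0 0 0 0.3" --pt "-22.5 5.1 -18.9 0 0 0 0.3" --pt "-22.5 5.1 -18.9 0 0 0 0.3" --pt "0 0 0 0 5 0 0.3" --pt "0 0 0 0 5 0 0.3" --pt "0 0 0 0 5 0 0.3" --pt "0 0 0 0 0 0 0.3" --pt "0 0 0 0 0 0 0.3"

```text
clock: 29.57
tcp_pos: [510.7, -290.2, 282.9]
ee_rot: [-3.131, -0.893, 1.562]
ft_force: [1.0, 0.3, -0.4]
gripper_width: 60.9
finger_force: 0.0
```

```bash
python3 - <<'E'
from h import *
import pickle
s=env.sense();print(s['tcp_pos'],s['ee_rot'],s['joint_positions'])
Rm=R.from_euler('xyz',s['ee_rot']).as_matrix();print(Rm.round(3))
print(Rm.T@(np.array([511,-293,178])-s['tcp_pos']))
s0=pickle.load(open('side0.pkl','rb'))
# pole brown columns per row in initial side image
for v in range(128,162,4):
    print(v,s0['color'][v,298:316,::-1].astype(int).sum(1).tolist())
E
```

```text
[ 510.66519144 -290.17215118  282.87363896] [-3.13143938 -0.89337991  1.5616661 ] [ 0.57292646  0.69810907  0.3531462   1.12216771 -0.80724215  2.05431213
  0.80784389]
[[ 0.006  1.    -0.003]
 [ 0.627 -0.001  0.779]
 [ 0.779 -0.006 -0.627]]
[-83.48743425   1.00564053  63.52500282]
128 [435, 438, 446, 454, 461, 455, 265, 264, 286, 290, 265, 260, 467, 439, 419, 414, 411, 407]
132 [432, 442, 450, 464, 464, 452, 175, 175, 165, 169, 170, 235, 437, 449, 424, 417, 405, 396]
136 [438, 442, 377, 228, 224, 215, 171, 168, 164, 164, 165, 211, 219, 223, 223, 249, 318, 391]
140 [442, 444, 294, 147, 133, 151, 178, 163, 170, 170, 170, 193, 176, 165, 155, 166, 313, 392]
144 [446, 453, 465, 371, 317, 200, 170, 165, 170, 165, 156, 220, 218, 289, 295, 335, 368, 390]
148 [447, 383, 344, 337, 346, 177, 177, 167, 169, 181, 299, 352, 346, 338, 316, 300, 325, 390]
152 [396, 397, 392, 395, 323, 175, 168, 165, 173, 191, 371, 380, 378, 370, 346, 336, 258, 262]
156 [398, 396, 375, 257, 205, 180, 173, 179, 167, 188, 252, 264, 395, 397, 391, 395, 395, 387]
160 [389, 391, 392, 383, 374, 361, 354, 356, 341, 320, 361, 360, 356, 351, 228, 247, 361, 364]
```

Emit:
jog_arm --pt "0 0 0 0 -6.2 0 0.3" --pt "0 0 0 0 0 0 0.3" --pt "0 0 0 0 0 0 0.3"

```text
clock: 29.82
tcp_pos: [511.7, -288.9, 286.2]
ee_rot: [-3.136, -0.78, 1.569]
ft_force: [-0.8, 0.4, -0.1]
gripper_width: 61.0
finger_force: 0.0
```

```bash
python3 - <<'E'
from h import *
import pickle
s=env.sense();print(s['tcp_pos'],s['ee_rot'],s['joint_positions'])
Rm=R.from_euler('xyz',s['ee_rot']).as_matrix();print(Rm.round(3))
print(Rm.T@(np.array([511,-283,190])-s['tcp_pos']))
s0=pickle.load(open('side0.pkl','rb'))
for uv in [(306.5,130),(305.3,150)]:
    o,v=ray(s0,uv); print((o+v*(-220-o[1])/v[1]).round(1))
E
```

```text
[ 511.72404768 -288.90831084  286.19684164] [-3.13608599 -0.78017309  1.56865466] [ 0.51821235  0.63684484  0.38417065  1.15417899 -0.74132864  1.98906896
  0.80888748]
[[ 0.002  1.    -0.004]
 [ 0.711  0.002  0.703]
 [ 0.703 -0.004 -0.711]]
[-63.46662812  -0.33728775  72.53370303]
[ 510.7 -220.   157.9]
[ 510.2 -220.    96.3]
```

Emit:
jog_arm --pt "-16 -0.3 18 0 0 0 0.3" --pt "-16 -0.3 18 0 0 0 0.3" --pt "-16 -0.2 18 0 0 0 0.3" --pt "-15.5 0 18.5 0 0 0 0.3" --pt "0 0 20 0 0 0 0.3" --pt "0 0 20 0 0 0 0.3" --pt "0 0 0 0 0 0 0.3" --pt "0 0 0 0 0 0 0.3"

```text
clock: 30.48
tcp_pos: [509.3, -255.2, 159.6]
ee_rot: [-3.131, -0.784, 1.563]
ft_force: [0.3, -1.2, 1.5]
gripper_width: 61.0
finger_force: 0.0
```

```bash
python3 - <<'E'
from h import *
s=env.sense();print(s['tcp_pos'],s['ee_rot'],s['joint_positions'])
Rm=R.from_euler('xyz',s['ee_rot']).as_matrix()
print(Rm.T@(np.array([510.5,-212.5,119.5])-s['tcp_pos']))
d=grab('side','s10.png')
cv2.imwrite('pics/s10c.png',cv2.resize(d['color'][70:220,220:400],None,fx=4,fy=4))
E
```

```text
[ 509.2527254  -255.18973742  159.56246756] [-3.13063428 -0.78394486  1.56319487] [ 0.4771924   0.6742574   0.35846881  1.37121998 -0.72427591  1.76761252
  0.92266883]
[ 1.94863835  1.56392803 58.50408207]
```

View pics/s10c.png

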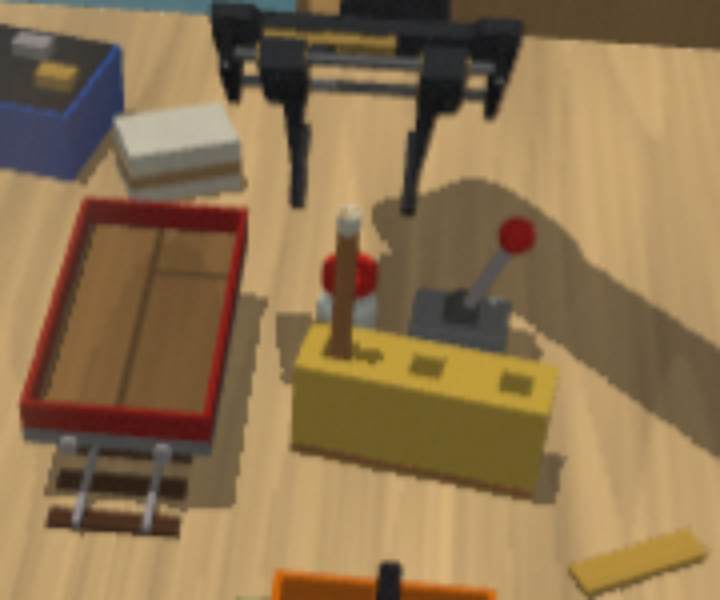

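Emit:
jog_arm --pt "1 0.5 20 0 0 0 0.3" --pt "1 0.5 20 0 0 0 0.3" --pt "0 0.5 18.5 0 0 0 0.3" --pt "0 0 0 0 0 0 0.3" --pt "0 0 0 0 0 0 1" --pt "0 0 0 0 0 0 1" --pt "0 0 0 0 0 0 1" --pt "0 0 0 0 0 0 1" --squeeze 40

```text
clock: 31.2
tcp_pos: [510.7, -214.8, 120.4]
ee_rot: [-3.134, -0.781, 1.564]
ft_force: [0.5, 0.3, -0.1]
gripper_width: 41.8
finger_force: 0.0
```

Emit:
jog_arm --pt "0 0 0 0 0 0 1" --pt "0 0 0 0 0 0 1" --pt "0 0 0 0 0 0 1" --pt "0 0 0 0 0 0 1" --pt "0 0 0 0 0 0 1" --pt "0 0 0 0 0 0 1"

```text
clock: 31.7
tcp_pos: [510.6, -213.4, 119.7]
ee_rot: [-3.133, -0.782, 1.564]
ft_force: [-0.6, -0.3, 0.2]
gripper_width: 13.2
finger_force: 40.0
```

Emit:
jog_arm --pt "17.7 0 -17.7 0 0 0 1" --pt "17.7 0 -17.7 0 0 0 1" --pt "17.7 0 -17.7 0 0 0 1" --pt "17.7 0 -17.7 0 0 0 1" --pt "17.7 0 -17.7 0 0 0 1" --pt "17.7 0 -17.7 0 0 0 1" --pt "0 0 0 0 0 0 1" --pt "0 0 0 0 0 0 1"

```text
clock: 32.37
tcp_pos: [511.8, -213.3, 271.0]
ee_rot: [-3.136, -0.781, 1.566]
ft_force: [-0.7, 0.8, -2.0]
gripper_width: 12.9
finger_force: 40.0
```

Emit:
jog_arm --pt "-2.8 27 -2.8 0 0 0 1" --pt "-2.8 27 -2.8 0 0 0 1" --pt "-2.8 27 -2.8 0 0 0 1" --pt "-2.8 27 -2.8 0 0 0 1" --pt "-2.8 27 -2.8 0 0 0 1" --pt "0 0 0 0 0 0 1" --pt "0 0 0 0 0 0 1"

```text
clock: 32.95
tcp_pos: [646.9, -232.3, 265.9]
ee_rot: [-3.128, -0.784, 1.562]
ft_force: [-0.1, -0.9, -1.1]
gripper_width: 13.0
finger_force: 40.0
```

Emit:
jog_arm --pt "0 0 0 0 -7 0 1" --pt "0 0 0 0 -7 0 1" --pt "0 0 0 0 -7 0 1" --pt "0 0 0 0 -7 0 1" --pt "0 0 0 0 -7 0 1" --pt "0 0 0 0 -7 0 1" --pt "0 0 0 0 -7 0 1" --pt "0 0 0 0 0 0 1"

```text
clock: 33.62
tcp_pos: [648.0, -225.6, 269.3]
ee_rot: [-3.137, 0.076, 1.582]
ft_force: [0.6, 2.6, -0.6]
gripper_width: 12.9
finger_force: 40.0
```

Emit:
jog_arm --pt "0 0 0 0 -7 0 1" --pt "0 0 0 0 -7 0 1" --pt "0 0 0 0 -7 0 1" --pt "0 0 0 0 -7 0 1" --pt "0 0 0 0 -7 0 1" --pt "0 0 0 0 0 0 1" --pt "0 0 0 0 0 0 1"

```text
clock: 34.2
tcp_pos: [645.6, -230.6, 266.9]
ee_rot: [-3.128, 0.681, 1.582]
ft_force: [0.2, -0.5, 1.1]
gripper_width: 13.2
finger_force: 40.0
```

```bash
python3 - <<'E'
from h import *
s=env.sense();print(s['tcp_pos'],s['ee_rot'],s['joint_positions'],s['gripper_width'])
Rm=R.from_euler('xyz',s['ee_rot']).as_matrix();print(Rm.round(3))
print(Rm.T@(np.array([645,-233,67])-s['tcp_pos']))
grab('side','s11.png');grab('top','t11.png')
E
```

```text
[ 645.64226711 -230.60054212  266.92470201] [-3.12759995  0.68098817  1.58205945] [-0.55886024  0.46507461  0.69196944  1.47334388  0.40770875  1.27800167
 -0.03667238] 13.245742433206457
[[-0.009  1.    -0.007]
 [ 0.777  0.002 -0.63 ]
 [-0.63  -0.011 -0.777]]
[124.00629094   1.52532534 156.83165997]
```

```bash
python3 - <<'E'
from h import *
a=cv2.imread('pics/s11.png');b=cv2.imread('pics/t11.png')
cv2.imwrite('pics/s11c.png',np.hstack([cv2.resize(a[20:200,180:400],(400,328)),cv2.resize(b[130:290,300:495],(400,328))]))
E
```

```text
(no output)
```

View pics/s11c.png

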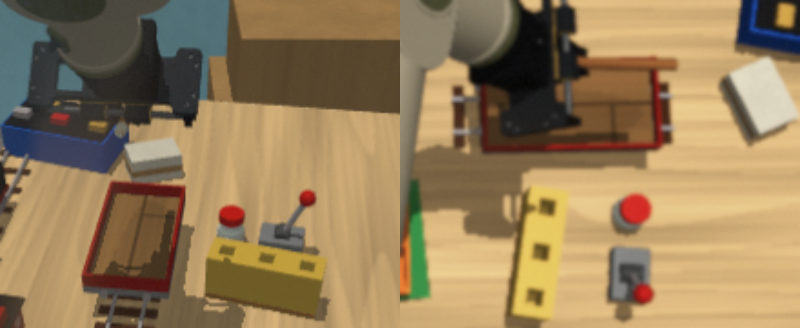

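```bash
python3 - <<'E'
from h import *
import pickle
d=pickle.load(open('top0.pkl','rb'))
f=lambda u,v:(300+(u-400)*.4875,130+v*.4878)
print('far end',at(d,f(677,64),266),'near',at(d,f(585,62),272))
E
```

```text
far end [ 645.2 -345.1  266. ] near [ 647.1 -240.   272. ]
```

Emit:
jog_arm --pt "16.5 0.2 21 0 0 0 1" --pt "16.5 0.2 21 0 0 0 1" --pt "16.5 0.2 21 0 0 0 1" --pt "16.5 0.2 21 0 0 0 1" --pt "16.5 0.2 21 0 0 0 1" --pt "16.5 0.2 21 0 0 0 1" --pt "8.5 0.2 10 0 0 0 1" --pt "0 0 0 0 0 0 1"

```text
clock: 34.97
tcp_pos: [644.8, -237.1, 93.5]
ee_rot: [-3.129, 0.683, 1.575]
ft_force: [0.9, -0.3, -0.6]
gripper_width: 13.1
finger_force: 40.0
```

Emit:
jog_arm --pt "6.2 0 6 0 0 0 1" --pt "6.2 0 6 0 0 0 1" --pt "3 0 3 0 0 0 1" --pt "0 0 0 0 0 0 1" --pt "0 0 0 0 0 0 1"

```text
clock: 35.38
tcp_pos: [646.9, -232.8, 74.8]
ee_rot: [-3.134, 0.684, 1.575]
ft_force: [-0.7, 0.1, -0.8]
gripper_width: 13.6
finger_force: 40.0
```

Emit:
jog_arm --pt "2.5 0 2.5 0 0 0 1" --pt "0 0 0 0 0 0 1" --pt "0 0 0 0 0 0 1"

```text
clock: 35.63
tcp_pos: [646.7, -232.5, 71.0]
ee_rot: [-3.134, 0.684, 1.575]
ft_force: [0.2, 0.2, -1.1]
gripper_width: 13.0
finger_force: 40.0
```

Emit:
jog_arm --pt "1 0 1.2 0 0 0 1" --pt "0 0 0 0 0 0 1" --pt "0 0 0 0 0 0 0.6" --pt "0 0 0 0 0 0 0.6" --pt "0 0 0 0 0 0 0.6" --pt "0 0 0 0 0 0 0.6" --pt "0 0 0 0 0 0 0.6" --pt "0 0 0 0 0 0 0.6"

```text
clock: 36.3
tcp_pos: [646.7, -232.6, 69.3]
ee_rot: [-3.134, 0.684, 1.575]
ft_force: [-0.5, -0.7, -0.9]
gripper_width: 34.0
finger_force: 0.0
```

Emit:
jog_arm --pt "-8 0 -10 0 0 0 0.6" --pt "-16 0 -20 0 0 0 0.6" --pt "-16 0 -20 0 0 0 0.6" --pt "-16 0 -20 0 0 0 0.6" --pt "-16 0 -20 0 0 0 0.6" --pt "-16 0 -20 0 0 0 0.6" --pt "-8 0 -10 0 0 0 0.6" --pt "0 0 0 0 0 0 0.6"

```text
clock: 36.97
tcp_pos: [648.8, -231.7, 226.9]
ee_rot: [-3.141, 0.683, 1.571]
ft_force: [0.2, -0.5, -0.3]
gripper_width: 34.5
finger_force: 0.0
```

```bash
python3 - <<'E'
from h import *
import pickle
s=env.sense();print(s['tcp_pos'],s['ee_rot'],s['joint_positions'])
d=grab('side','s12.png');t=grab('top','t12.png')
s0=pickle.load(open('side0.pkl','rb'));t0=pickle.load(open('top0.pkl','rb'))
for n,a,b,roi in(('side',s0,d,(228,122,284,186)),('top',t0,t,(338,158,428,206))):
    x0,y0,x1,y1=roi;df=cv2.absdiff(a['color'],b['color'])[y0:y1,x0:x1].max(2)
    for r in df[::3,::3]: print(''.join('#' if v>60 else '+' if v>25 else '.' for v in r))
print(shift(t0,t,(238,222,308,278)),shift(s0,d,(282,208,350,292)))
E
```

```text
[ 648.80056518 -231.72299767  226.87496822] [-3.14050952  0.68344796  1.57051825] [-0.55378802  0.5006265   0.68423994  1.51813232  0.40151419  1.20660662
 -0.0818869 ]
...................
...................
...................
..........+........
..........#+.......
..........#+.......
.........++........
.........+.........
.........#+........
.........++........
........+..........
........++.........
........+++....+...
....+....++....+...
...++..++++....+...
..+++..+++++++++...
+++++++++++++......
...........++++....
...................
...+...............
..................#
..................#
###########+.##+..............
++++##++++++.#................
###########++#+...............
###########+###...............
###########+####..............
###########+#####.............
.##########+###+..............
.#++########.+.++++++++##+....
.+++#######+.+................
.+++#########+................
.++##########+................
.#+############+..............
+++###########+...............
.#+#####++....................
.+++#+.+.++...................
..............................
((2, -1), 0.14) ((-1, -2), 0.34)
```

Emit:
jog_arm --pt "0 0 0 0 6.5 0 1" --pt "0 0 0 0 6.5 0 1" --pt "0 0 0 0 6.5 0 1" --pt "0 0 0 0 6.5 0 1" --pt "0 0 0 0 6.5 0 1" --pt "0 0 0 0 6.6 0 1" --pt "0 0 0 0 0 0 1" --pt "0 0 0 0 0 0 1"

```text
clock: 37.73
tcp_pos: [646.1, -234.4, 221.2]
ee_rot: [-3.133, 0.003, 1.565]
ft_force: [1.2, 0.7, -0.4]
gripper_width: 0.9
finger_force: 0.0
```

Emit:
jog_arm --pt "-10.2 -30.4 0 0 0 0 1" --pt "-10.2 -30.4 0 0 0 0 1" --pt "-10.2 -30.4 0 0 0 0 1" --pt "-10.2 -30.4 0 0 0 0 1" --pt "-10.2 -30.4 0 0 0 0 1" --pt "-10.2 -30.4 0 0 0 0 1" --pt "-10.2 -30.4 0 0 0 0 1" --pt "-10.2 -30.4 0 0 0 0 1"

```text
clock: 38.4
tcp_pos: [403.4, -311.2, 223.3]
ee_rot: [-3.133, 0.002, 1.574]
ft_force: [0.9, -1.1, 0.7]
gripper_width: 0.4
finger_force: 0.0
```

Emit:
jog_arm --pt "-10.2 -30.4 0 0 0 0 1" --pt "-10.2 -30.4 0 0 0 0 1" --pt "0 0 0 0 0 0 1" --pt "0 0 0 0 0 0 1"

```text
clock: 38.73
tcp_pos: [343.1, -332.3, 224.4]
ee_rot: [-3.135, 0.002, 1.571]
ft_force: [1.2, -0.6, 0.3]
gripper_width: -0.1
finger_force: 0.0
```

```bash
python3 - <<'E'
from h import *
import pickle
s=env.sense();print(s['tcp_pos'],s['ee_rot'],s['joint_positions'])
d=grab('side','s13.png');t=grab('top','t13.png')
s0=pickle.load(open('side0.pkl','rb'));t0=pickle.load(open('top0.pkl','rb'));print('tote shift',shift(t0,t,(238,222,308,278)),shift(s0,d,(282,208,350,292)),'mat? rim',shift(t0,t,(245,225,305,278)))
for n,a,b,roi in(('top',t0,t,(338,158,428,206)),('side',s0,d,(228,122,284,190))):
    x0,y0,x1,y1=roi;df=cv2.absdiff(a['color'],b['color'])[y0:y1,x0:x1].max(2)
    for r in df[::3,::2]: print(''.join('#' if v>60 else '+' if v>25 else '.' for v in r))
# tote lateral extents by red-minus-green
for dd in(t0,t):
    c=dd['color'].astype(int);m=(c[...,2]-c[...,1]>70)&(c[...,0]<70);m[:215]=0;m[290:]=0;m[:,:225]=0;m[:,325:]=0
    print(cv2.minAreaRect(np.argwhere(m)[:,::-1].astype(np.float32)),m.sum())
c=t['color'].astype(int);k=(c[...,2]>140)&(c[...,1]<60)&(c[...,0]<60)
print([ (x[2].tolist()) for x in [cv2.connectedComponentsWithStats(k.astype(np.uint8))]])
E
```

```text
[ 343.08816763 -332.2939556   224.38079287] [-3.13519444e+00  1.62309815e-03  1.57052471e+00] [ 0.02807941 -0.02458309  0.6411416   1.85918062  0.02066221  1.30618277
  0.66332518]
tote shift ((2, -1), 0.46) ((-1, -2), 0.46) mat? rim ((2, -1), 0.48)
.............................................
.............................................
.............................................
.............................................
.............................................
.............................................
.............................................
......+##++++++++++++++++++++++++++++++......
......+##....................................
.............................................
.............................................
.............................................
.............................................
.............................................
.............................................
.............................................
............................
............................
................+...........
...............++..........
[... 342 characters left out ...]
.......
...........+................
............................
............................
............................
............................
............................
............................
((271.5, 249.5), (47.0, 61.0), 90.0) 2033
((273.5, 249.0), (60.99999237060547, 47.99999237060547), 0.0) 2501
[[[0, 0, 560, 420, 234520], [487, 106, 8, 11, 75], [298, 115, 12, 13, 135], [366, 159, 5, 1, 5], [422, 158, 2, 1, 2], [340, 160, 2, 1, 2], [424, 160, 1, 1, 1], [340, 166, 1, 1, 1], [341, 172, 1, 6, 6], [341, 183, 1, 3, 3], [341, 187, 37, 15, 53], [399, 200, 2, 1, 2], [419, 200, 2, 1, 2], [408, 226, 13, 13, 139], [71, 237, 2, 1, 2], [415, 269, 8, 5, 30], [44, 348, 16, 17, 222]]]
```

Emit:
jog_arm --pt "0 0 29 0 0 0 1" --pt "0 0 29 0 0 0 1" --pt "0 0 29 0 0 0 1" --pt "0 0 29 0 0 0 1" --pt "0 0 26 0 0 0 1" --pt "0 0 0 0 0 0 1" --pt "0 0 0 0 0 0 1"

```text
clock: 39.42
tcp_pos: [342.8, -332.1, 82.2]
ee_rot: [-3.132, 0.001, 1.572]
ft_force: [0.3, 0.4, 0.6]
gripper_width: 0.5
finger_force: 0.0
```

Emit:
jog_arm --pt "-0.8 12 0 0 0 0 1" --pt "-0.8 12 0 0 0 0 1" --pt "-0.8 12 0 0 0 0 1" --pt "-0.8 12 0 0 0 0 1" --pt "-0.8 12 0 0 0 0 1" --pt "-0.8 12 0 0 0 0 1" --pt "-0.8 11 0 0 0 0 1" --pt "0 0 0 0 0 0 1"

```text
clock: 40.08
tcp_pos: [428.2, -338.4, 82.4]
ee_rot: [-3.136, 0.002, 1.572]
ft_force: [1.2, 0.0, -0.2]
gripper_width: 0.7
finger_force: 0.0
```

Emit:
jog_arm --pt "0 4 0 0 0 0 1" --pt "0 4 0 0 0 0 1" --pt "0 3 0 0 0 0 1" --pt "0 0 0 0 0 0 1"

```text
clock: 40.42
tcp_pos: [437.0, -338.7, 82.4]
ee_rot: [-3.135, 0.001, 1.57]
ft_force: [-0.1, -0.1, -0.2]
gripper_width: 0.1
finger_force: 0.0
```

```bash
cat >knob.py <<'E'
from h import *
s=env.sense();print(s['tcp_pos'],s['ft_force'])
d=grab('side');t=grab('top')
for n,dd,r in(('s',d,(325,115,375,160)),('t',t,(395,235,435,290))):
    x0,y0,x1,y1=r;c=dd['color'][y0:y1,x0:x1].astype(int);m=(c[...,2]>100)&(c[...,1]<50)&(c[...,0]<60)
    q=np.argwhere(m)
    if len(q): u=(q.mean(0)[::-1]+[x0,y0]);print(n,len(q),u.round(1),at(dd,u,93))
E
python3 knob.py
```

```text
[ 436.97320977 -338.70113159   82.38180583] [-0.0967956  -0.09095271 -0.22383815]
s 37 [327.1 125.4] [ 457.5 -341.7   93. ]
t 3 [410.7 235.3] [ 494.5 -319.9   93. ]
```

Emit:
jog_arm --pt "0 3 0 0 0 0 1" --pt "0 3 0 0 0 0 1" --pt "0 0 0 0 0 0 1" --pt "0 0 0 0 0 0 1"

```text
clock: 40.85
tcp_pos: [443.0, -338.8, 82.4]
ee_rot: [-3.136, 0.001, 1.57]
ft_force: [0.3, -0.7, -0.5]
gripper_width: 0.5
finger_force: 0.0
```

Emit:
jog_arm --pt "0 2 0 0 0 0 1" --pt "0 0 0 0 0 0 1" --pt "0 0 0 0 0 0 1"

```text
clock: 41.1
tcp_pos: [443.9, -338.9, 82.2]
ee_rot: [-3.134, 0.001, 1.57]
ft_force: [-5.2, 0.7, 2.7]
gripper_width: 0.4
finger_force: 2.4
```

Emit:
jog_arm --pt "0 1.5 0 0 0 0 1" --pt "0 0 0 0 0 0 1" --pt "0 0 0 0 0 0 1" --pt "0 0 0 0 0 0 1"

```text
clock: 41.43
tcp_pos: [444.2, -339.0, 82.1]
ee_rot: [-3.132, 0.0, 1.569]
ft_force: [-10.2, 1.1, 5.8]
gripper_width: -0.0
finger_force: 5.2
```

Emit:
jog_arm --pt "0 -15 0 0 0 0 1" --pt "0 -30 0 0 0 0 1" --pt "0 -30 0 0 0 0 1" --pt "0 0 -35 0 0 0 1" --pt "0 0 -35 0 0 0 1" --pt "0 0 -35 0 0 0 1" --pt "0 0 0 0 0 0 1" --pt "0 0 0 0 0 0 1"

```text
clock: 42.1
tcp_pos: [373.3, -339.2, 189.8]
ee_rot: [-3.14, 0.003, 1.571]
ft_force: [0.4, 1.0, -0.7]
gripper_width: 0.5
finger_force: 0.0
```

```bash
sed -i 's/(325,115,375,160)/(318,110,375,160)/' knob.py; python3 knob.py; python3 - <<'E'
from h import *
d=grab('side');t=grab('top')
a=d['color'];o=np.hstack([cv2.resize(a[60:310,200:420],(352,400)),cv2.resize(t['color'][180:330,100:268],(448,400))])
cv2.imwrite('pics/fin.png',o)
print(tri(t,d,*[np.array(x) for x in ((0,0),(0,0))])[1])
c=t['color'].astype(int);print(c[255:285:3,400:426:3,2].tolist())
E
```

```text
[ 373.33973381 -339.21304086  189.8452221 ] [ 0.4122643   1.0437735  -0.71863876]
s 47 [323.5 126.2] [ 467.3 -336.4   93. ]
t 89 [417.  242.6] [ 475.4 -335.3   93. ]
159.1
[[196, 80, 130, 72, 66, 88, 117, 139, 143], [211, 82, 120, 77, 64, 96, 117, 145, 159], [213, 84, 99, 64, 78, 80, 81, 154, 168], [203, 86, 113, 61, 63, 67, 81, 142, 147], [202, 82, 107, 62, 47, 49, 81, 93, 30], [156, 54, 64, 65, 63, 63, 61, 83, 28], [101, 55, 63, 64, 63, 65, 62, 123, 28], [118, 95, 88, 78, 73, 67, 66, 156, 26], [121, 121, 121, 121, 121, 121, 120, 166, 192], [125, 187, 194, 170, 172, 143, 127, 213, 153]]
```

```bash
python3 - <<'E'
from h import *
t=grab('top');a={'color':cv2.imread('pics/t9.png')};b={'color':cv2.imread('pics/t13.png')}
for n,r in(('bunker',(125,212,200,288)),('tote',(238,222,308,278))):print(n,shift(a,t,r),shift(b,t,r))
print('wagon',shift(b,t,(338,158,428,206)))
E
```

```text
bunker ((0, 0), 0.92) ((0, 0), 0.91)
tote ((0, 0), 0.96) ((0, 0), 0.99)
wagon ((0, 0), 0.96)
```

```bash
python3 -c "
from rig import env
print(env.close_job())"
```

```text
the job is handed in; nothing more can be done
None
```

I handed the job in at about 42 s with everything done as far as the cameras show: all seven lumps in the bunker, the empty tote upright on its mat, the one pole flat in the wagon, and the signal lever pushed to its stop; the judge returned no result.

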